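# Load the tester-pot carrying rack and lock it

## Task

Unlock the carrying rack: turn the red swivel catch aside, which frees the sliding bolt, draw the bolt back, and swing the keeper bar open. Stand every small screw-lid tester pot that waits beside the rack upright in a well of its own, then swing the bar shut over them until it snaps into its detent, push the bolt fully home and turn the catch fully back behind it. Leave the masking tape, the sample box and the sticky notes where they are.

Things in the scene. Friction and masses are not known exactly. Their poses are not given: they have to be found in the camera images.
- rack: carrying rack, fixed, standing anywhere on the worktop: board 100 mm (x) by 450 mm (y), 8 mm thick, wooden end blocks 72 mm high. Origin on the worktop under the wells' row (local x = 0); wells at local y -140 to +40 mm; +x = far side. Wells 54 mm square, walls 14 mm high. End blocks start 42 mm from well4, 34 mm from well1: put fingers on a pot's near and far sides (local x). All below 105 mm
- well1 (a point): centre of the floor of well 1, 8 mm above the worktop (next to the bar's pivot)
- well2 (a point): centre of the floor of well 2, 8 mm above the worktop
- well3 (a point): centre of the floor of well 3, 8 mm above the worktop
- well4 (a point): centre of the floor of well 4, 8 mm above the worktop (next to the bolt)
- catch (a joint): red swivel catch, the first lock, on a vertical pivot; 0 = its arm straight behind the bolt's end (bolt blocked), 1.57 = fully aside; grows counter-clockwise from above, its peg moving towards local -x. Stays where left, turns easily. Bolt is free above about 0.5 rad; the catch cannot turn back while the bolt is drawn
- catch_peg (a point): top centre of the red upright peg of the catch: round, 16 mm across, 23 mm tall above the catch's plate (plate top at 81 mm, peg top at 104 mm); 30 mm from the catch's pivot
- catch_pivot (a point): vertical pivot axis of the catch, at the height of the plate's top (81 mm)
- bolt (a joint): sliding bolt, the second lock; 0 = home, its tip standing behind the bar's free end, 0.030 m = fully drawn towards local +y (above 0.02 the bar is free). Friction about 2 N, stays where it is left. While the bar is not fully shut the bolt cannot go home
- bolt_knob (a point): top centre of the bolt's black upright knob: round, 16 mm across, 23 mm tall, top at 104 mm; it slides with the bolt along local y
- bar (a joint): keeper bar 280 mm long, 22 mm wide, at 73 to 81 mm height, swings level on a vertical pivot; 0 = shut over the row, grows clockwise from above as it opens to local +x, stop 1.8 rad; open 1.5 or more to reach all wells. Turns easily, stays where left. A spring roller is its detent: resists from 0.06 to 0.03 rad (5 to 10 N at the knob), then snaps to 0 (within 0.01); pulling out takes as much
- bar_knob (a point): top centre of the bar's yellow upright knob: round, 16 mm across, 23 mm tall, top at 104 mm; 120 mm from the bar's pivot
- bar_pivot (a point): vertical pivot axis of the bar, at the height of the bar's top (81 mm)
- pot_red: tester pot with screw lid, red with red lid; body 46 mm across, lid 49 mm across from 46 to 60 mm height, 60 mm tall, 0.09 kg; origin at the centre of its underside, z up. May be absent (then None)
- pot_orange: tester pot with screw lid, orange with black lid; body 46 mm across, lid 49 mm across from 46 to 60 mm height, 60 mm tall, 0.09 kg; origin at the centre of its underside, z up. May be absent (then None)
- pot_cream: tester pot with screw lid, green and blue with cream lid; body 46 mm across, lid 49 mm across from 46 to 60 mm height, 60 mm tall, 0.09 kg; origin at the centre of its underside, z up. May be absent (then None)
- pot_cream2: tester pot with screw lid, a second one, green and blue with cream lid; body 46 mm across, lid 49 mm across from 46 to 60 mm height, 60 mm tall, 0.09 kg; origin at the centre of its underside, z up. May be absent (then None)
- masking_roll: blue roll of masking tape lying flat, 90 mm across, 19 mm high, origin at the centre of its underside; leave alone
- sample_box: pale flat carton 182x54x25 mm, origin at the centre of its underside; leave alone
- sticky_notes: yellow block of sticky notes 50x52x18 mm, origin at the centre of its underside; leave alone
Mind the look-alikes: they are no part of the job. Leave any purple or turquoise look-alike of the pot_orange alone.

How it is judged:
On the way, in this order (a step that is already met when the one before it is completed fails the run):
1. the catch is turned aside while the bolt is still home (value of joint catch above 1 rad and value of joint bolt below 0.008 m), for 0.2 s.
2. the bolt is drawn while the bar is still shut (value of joint bolt above 0.02 m and value of joint bar below 0.06 rad), for 0.2 s.
3. the bar is swung open (value of joint bar above 1 rad), for 0.2 s.
4. every pot present stands upright in a well (x of pot_red in the frame of rack between -0.012 and 0.012 m and y of pot_red in the frame of rack between -0.175 and 0.075 m and z of pot_red in the frame of rack between 0.003 and 0.013 m and angle between each of pot_red, pot_orange, pot_cream, pot_cream2's own z axis and vertical below 0.12 rad and linear speed of each of pot_red, pot_orange, pot_cream, pot_cream2 below 0.03 m/s and x of pot_orange in the frame of rack between -0.012 and 0.012 m and y of pot_orange in the frame of rack between -0.175 and 0.075 m and z of pot_orange in the frame of rack between 0.003 and 0.013 m and x of pot_cream in the frame of rack between -0.012 and 0.012 m and y of pot_cream in the frame of rack between -0.175 and 0.075 m and z of pot_cream in the frame of rack between 0.003 and 0.013 m and x of pot_cream2 in the frame of rack between -0.012 and 0.012 m and y of pot_cream2 in the frame of rack between -0.175 and 0.075 m and z of pot_cream2 in the frame of rack between 0.003 and 0.013 m), for 0.2 s.
5. the bar is shut in its detent (value of joint bar below 0.02 rad), for 0.2 s.
6. the bolt is pushed home (value of joint bolt below 0.005 m), for 0.2 s.
At the end, for the whole second after the job is handed in: every pot present stands upright (within 0.12 rad), at rest, in a well (underside within 5 mm of the well's floor, within 12 mm of the row's centre line); the bar is shut in its detent (below 0.02 rad), the bolt home (below 5 mm), the catch back behind it (below 0.2 rad) (all of step 4 and value of joint bar below 0.02 rad and value of joint bolt below 0.005 m and value of joint catch below 0.2 rad and velocity of joint bar below 0.05 rad/s); the robot touches nothing.
It fails at once if a bystander (masking tape, sample box, sticky notes) is pushed more than 40 mm (distance of any of masking_roll, sample_box, sticky_notes from where it was at the start of the episode above 0.04 m).
Of pot_red, pot_orange, pot_cream, pot_cream2 only 2 to 4 are there at a start; the rules pass over those that are not, and their reading is None.
At some moment in a run one of pot_red, pot_orange, pot_cream, pot_cream2 may be knocked a few centimetres aside while the robot is not near it.
Once in a run the grip may slacken for a moment while it holds something.
It also fails if it takes over 210 s, if anything falls off the work surface, if the arm or the gripper's body presses on something with over 40 N, if the wrist force passes 120 N, or if a joint passes its speed limit or range.

## Robot

A 6-joint arm with a two-finger parallel gripper is mounted at the origin on the work surface; the furniture and walls round the work are solid. World frame = base frame: x ahead of the robot, y to its left, z up, the work surface at z = 0. Lengths are in m, angles in rad, forces in N, time in s.
With the tool pointing down it reaches from about 0.225 to 0.875 m from the base axis. Payload 3.4 kg.
Tool frame: the origin (TCP) lies at the very end of the fingers, on their centre line; the grasp point (between the pads) lies 19 mm behind it; z points along the fingers, x is the direction in which the jaws open and shut, and the axes are right-handed (so a half turn about z gives the same grasp; the last joint's range is limited). The gripper opens to 85 mm and grips with 20 to 120 N. Pads are 22 mm wide; open, the fingers measure 114 mm over their backs; the gripper's body (76 mm by 85 mm) begins 54 mm behind the grasp point. The pads swing forward as they close: fully open they stand 13 mm farther back than shut.
Start: joints at [1.193, 0.276, 1.505, -0, 1.361, -0.121], TCP at [0.146, 0.556, 0.195] pointing down, gripper open.
Joint ranges: [-2.89, 2.89], [-0.75, 2.08], [0.22, 2.7], [-1.18, 4.32], [0.11, 2.71], [-2.7, 2.7]. Speed limits (rad/s): [2.57, 2.57, 3.14, 3.14, 3.14, 3.14].

## Interface

Orientations are given as a unit quaternion [w, x, y, z].
In Python, from rig import manip gives the robot as it stands.
- The arm moves only by the tool send_rows, never from a script. Its argument "increments" is a list of rows, each a list of 5 numbers: the opening, from 0 (shut) to 1 (fully open), then the shift along the tool's x, y, z in m, then the turn about the tool's z in rad. A call has 1 to 8 rows; each row shifts and turns the commanded pose from where the row before left it, along the tool's axes as they then stand; what a row does not reach is not made up. A row lasts 1/8 s, in which the tool goes at most 62.5 mm and 10.7 degrees, less where a joint would pass 70% of its speed; a pose out of reach is approached as far as the arm can. A call is refused whole if a number of a shift passes 0.0625 or a number of a turn 0.188, either way. A call with a gripper value outside its range is refused whole. The fingers move at their own pace and stop on an object; "squeeze" is the grip in N (left out, the last holds). Time passes only in rows, so rows that do not move let the fingers close. It gives the time, the measured TCP pose, the force and the opening at its end, in the units of the state.
- manip.get_state(): the state, without advancing time (a new reading comes with each control period).
- manip.get_image(name): name is "side" or "top"; returns the picture (480x640x3 uint8, red, green, blue); there is no depth.
- manip.calibration(name): a dict with "fx", "fy", "cx", "cy" (pixels), "camera_from_world" (4x4, takes a point from world to camera coordinates). Camera axes: x right, y up, looking along -z (the intrinsics and any distortion apply to the point x, -y, -z); pixel columns grow to the right and rows downward; lengths in m; the calibration is good to about 2 mm. A picture is of the moment at which its call begins. calibration takes no time and is no camera call.
- manip.sign_off(): hands the job in, once; it reports no verdict.
The state is a dict: "clock": time; "qpos": joint angles; "qd": joint speeds; "effort": joint torques, N m; "position": TCP position; "ee_rot": TCP orientation; "contact_force": force on the tool from outside, world axes, zero at the start; "moment": the same for the moment, N m; "width": finger opening in m.
Only numpy, scipy, OpenCV 4.12 (cv2) and the standard library are available. Lean on these libraries where they do the work, as an engineer would, in place of code of your own. Each camera call takes 0.05 s, during which the arm holds its last target.

## Working session

There is one attempt and no reset: what is moved stays moved. The work goes in short steps, Python scripts to look and compute and a tool call to move; the robot and the scene stay as the last step left them, time stands still between calls to the robot, and variables do not carry over. Pictures are saved under pics/ and viewed, and the job is handed in when it is done.

Besides the shell and the picture viewer there is one more tool, called after "Emit:" by a JSON object that holds its "name" and its "arguments". send_rows: Moves the arm, as the interface text tells. Its arguments: {"type":"object","properties":{"increments":{"type":"array","items":{"type":"array","items":{"type":"number"}}},"squeeze":{"type":"number"}},"required":["increments"]}

```bash
ls; mkdir -p pics
python3 - <<'E'
from rig import manip
import cv2
s=manip.get_state();print(s)
for n in("side","top"):
    im=manip.get_image(n);cv2.imwrite(f"pics/{n}0.png",im[:,:,::-1]);c=manip.calibration(n);print(n,c)
E
```

```text
pics
{'clock': 0.0, 'qpos': array([ 1.19297854e+00,  2.76577876e-01,  1.50616685e+00,  3.27542553e-05,
        1.36069621e+00, -1.21003913e-01]), 'qd': array([ 5.18408573e-04, -6.86362417e-05,  1.74652678e-05,  1.18337734e-03,
        2.08639432e-03,  6.97535964e-06]), 'effort': array([-1.12710251e-03, -4.16773653e+01, -2.45810205e+01, -1.68223214e-04,
        1.06989293e-02,  8.15922316e-07]), 'position': array([0.14581804, 0.55557187, 0.19433611]), 'ee_rot': array([ 4.58180122e-04,  7.91835139e-01,  6.10734196e-01, -8.02719600e-04]), 'contact_force': array([-0.4394749 ,  0.3790863 ,  0.41658128]), 'moment': array([-0.02947189,  0.0166708 ,  0.04016003]), 'width': 0.08545771950534935}
side {'fx': 512.9274514216966, 'fy': 512.9274514216966, 'cx': 317.0142388703555, 'cy': 240.6767832076109, 'camera_from_world': array([[ 0.99944227,  0.03324559, -0.00314343, -0.51848978],
       [-0.00924429,  0.36589622,  0.93060975, -0.08071804],
       [ 0.03208884, -0.93006166,  0.36599948, -1.32454533],
       [ 0.        ,  0.        ,  0.        ,  1.        ]])}
top {'fx': 506.8135738548936, 'fy': 506.8135738548936, 'cx': 317.7972950171514, 'cy': 243.63725842146687, 'camera_from_world': array([[ 0.00233377, -0.99999387,  0.00261161, -0.00296478],
       [ 0.99289197,  0.00262796,  0.11899007, -0.55464429],
       [-0.1189962 ,  0.00231535,  0.99289201, -1.23525785],
       [ 0.        ,  0.        ,  0.        ,  1.        ]])}
```

View pics/top0.png

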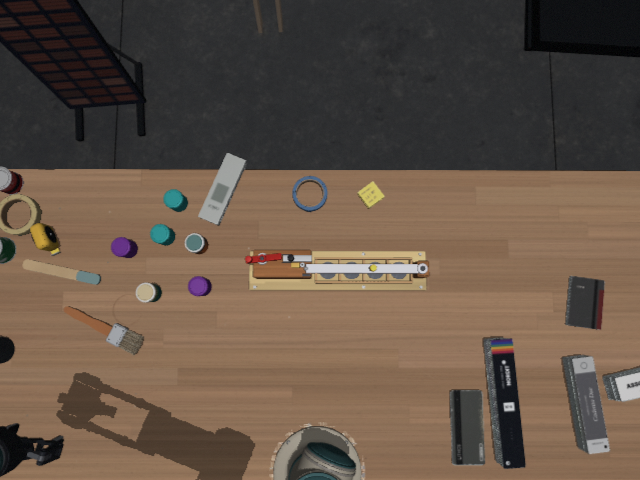

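View pics/side0.png

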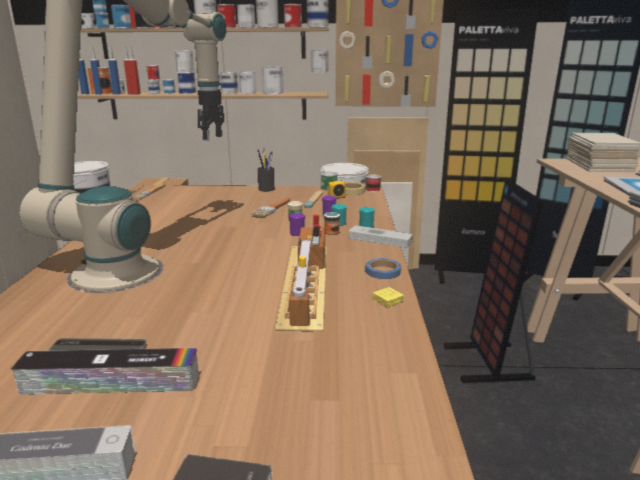

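```bash
cat > h.py <<'E'
import numpy as np,cv2
from rig import manip
def cam(n):
    c=manip.calibration(n);return c
def ray(n,u,v):
    c=cam(n);T=c["camera_from_world"];R=T[:3,:3];t=T[:3,3]
    d=np.array([(u-c["cx"])/c["fx"],-(v-c["cy"])/c["fy"],-1.0])
    return -R.T@t,R.T@d
def onz(n,u,v,z):
    o,d=ray(n,u,v);k=(z-o[2])/d[2];return o+k*d
def proj(n,p):
    c=cam(n);q=c["camera_from_world"]@np.append(p,1);return np.array([c["cx"]+c["fx"]*q[0]/-q[2],c["cy"]-c["fy"]*q[1]/-q[2]])
def crop(im,x0,y0,x1,y1,k,name):
    cv2.imwrite("pics/"+name,cv2.resize(im[y0:y1,x0:x1],None,fx=k,fy=k,interpolation=cv2.INTER_CUBIC))
E
python3 - <<'E'
from h import *
t=cv2.imread("pics/top0.png");s=cv2.imread("pics/side0.png")
crop(t,100,170,240,330,5,"c1.png")
crop(t,235,225,435,305,4,"c2.png")
crop(s,240,170,420,340,4,"c3.png")
E
```

```text
(no output)
```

View pics/c1.png

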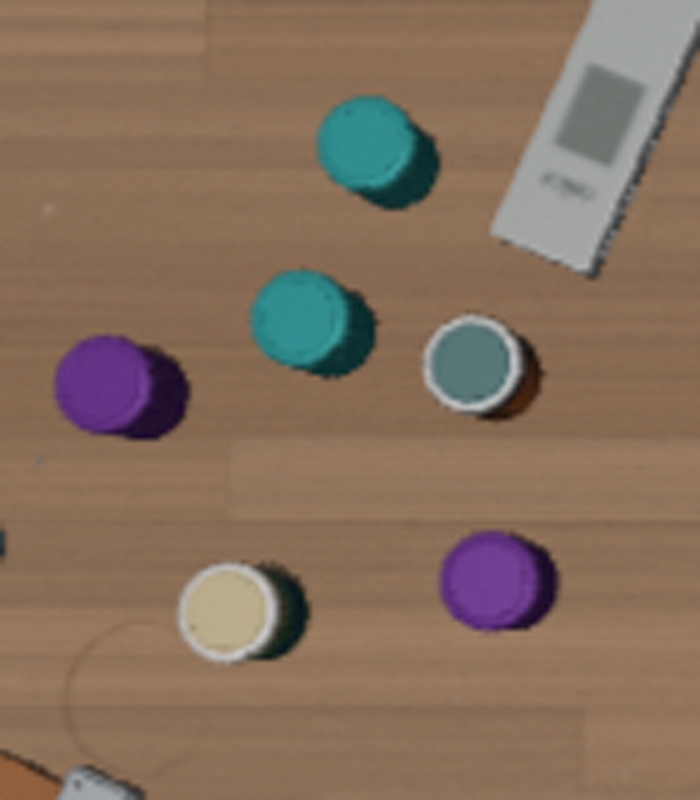

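View pics/c2.png

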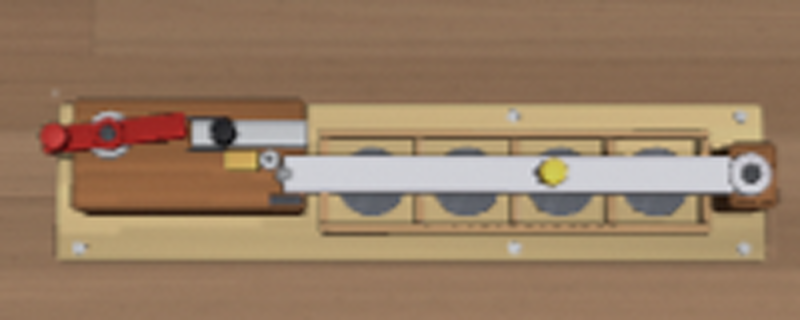

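View pics/c3.png

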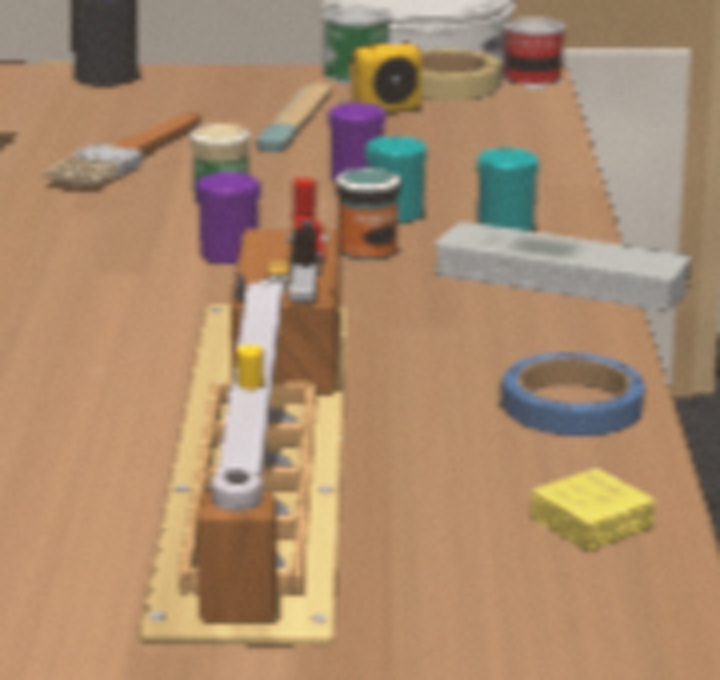

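Run:
```python
from h import *
t=cv2.imread("pics/top0.png");s=cv2.imread("pics/side0.png")
a=cv2.resize(t[150:370,0:110],None,fx=3,fy=3,interpolation=cv2.INTER_CUBIC)
b=cv2.resize(s[150:215,250:400],None,fx=3,fy=3,interpolation=cv2.INTER_CUBIC)
H=np.zeros((660,800,3),np.uint8);H[:660,:330]=a;H[:195,340:790]=b
cv2.imwrite("pics/c4.png",H[:600])
c2=lambda x,y:(235+(x+.5)/4-.5,225+(y+.5)/4-.5)
for n,p,z in [("pivot",(750,174),.081),("barknob",(552,171),.104),("boltknob",(223,131),.104),("catchpeg",(54,137),.104),("catchpiv",(108,133),.081),("bartip",(286,174),.081),
 ("b bl",(57,260),.008),("b br",(764,260),.008),("b tr",(764,104),.008),("s1",(79,248),.008),("s2",(744,248),.008),("s3",(740,116),.008)]:
    print(n,onz("top",*c2(*p),z).round(4))
c1=lambda x,y:(100+(x+.5)/5-.5,170+(y+.5)/5-.5)
for n,p in [("orange",(473,364)),("cream",(228,612)),("purp",(489,581)),("turq",(299,319)),("turq2",(366,145)),("purp2",(104,386))]:
    q=onz("top",*c1(*p),.06);print(n,q.round(4),proj("side",q).round(1),"diam",np.linalg.norm(onz("top",*c1(p[0]+49,p[1]),.06)-q)*2)
print("redcan",onz("top",5,180,.06))
```

```text
pivot [ 0.4905 -0.2515  0.081 ]
barknob [ 0.4903 -0.1304  0.104 ]
boltknob [0.5134 0.0631 0.104 ]
catchpeg [0.5096 0.1624 0.104 ]
catchpiv [0.5142 0.1332 0.081 ]
bartip [0.4898 0.0263 0.081 ]
b bl [0.4403 0.1721 0.008 ]
b br [ 0.4414 -0.2743  0.008 ]
b tr [ 0.5404 -0.2766  0.008 ]
s1 [0.4479 0.1583 0.008 ]
s2 [ 0.4489 -0.2619  0.008 ]
s3 [ 0.5327 -0.2611  0.008 ]
orange [0.5537 0.3011 0.06  ] [331.7 214.4] diam 0.04796010367876643
cream [0.4325 0.4158 0.06  ] [294.8 202.9] diam 0.047380824357651175
purp [0.4477 0.29   0.06  ] [296.8 215.3] diam 0.04747492738003891
turq [0.5757 0.3871 0.06  ] [338.7 205.9] diam 0.04804490473874972
turq2 [0.6627 0.3574 0.06  ] [366.4 209. ] diam 0.048450682103676146
purp2 [0.5424 0.4811 0.06  ] [328.7 197.4] diam 0.04787367315892084
redcan [0.7084866  0.77538887 0.06      ]
```

View pics/c4.png

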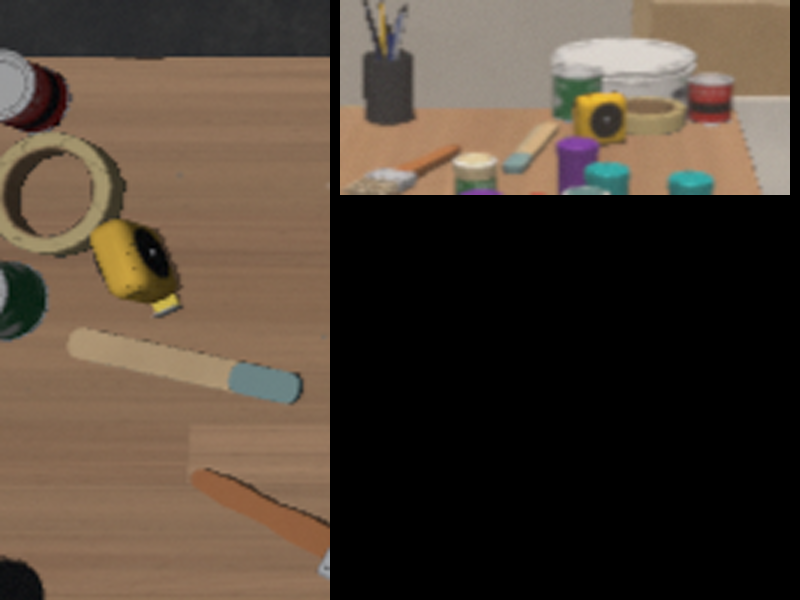

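Candidates: grey/white-ringed lid on an orange body at (194,243), which is pot_orange. Cream lid on a green body at (146,292), which is pot_cream. Turquoise (173,199) and (160,234) and purple (198,286) and (121,247) are look-alikes. The red can at (5,180) has a silver lid and is far off, so it is décor. The crops confirm two pots: orange and cream.

Emit:
{"name": "send_rows", "arguments": {"increments": [[0.4, 0, 0, 0, 0.1877], [0.4, 0, 0, 0, 0.1877], [0.4, 0, 0, 0, 0.1877], [0.4, 0, 0, 0, 0.1877], [0.4, 0, 0, 0, 0.1877], [0.4, 0, 0, 0, 0.1877], [0.4, 0, 0, 0, 0.1877], [0.4, 0, 0, 0, 0]], "squeeze": 25}}

```text
clock: 1.1
position: [0.146, 0.5559, 0.1948]
ee_rot: [0.0, 1.0, 0.002, -0.0]
contact_force: [0.2, -0.8, 0.3]
width: 0.0344
```

```bash
cat >> h.py <<'E'
def toolx():
    from scipy.spatial.transform import Rotation as Ro
    s=manip.get_state();q=s["ee_rot"];R=Ro.from_quat([q[1],q[2],q[3],q[0]]).as_matrix();return s,R
def goto(p):
    s,R=toolx();d=R.T@(np.array(p)-s["position"])
    print("t",round(s["clock"],2),"pos",s["position"].round(4),"w",round(s["width"],4),"F",s["contact_force"].round(1),"yaw",round(float(np.arctan2(R[1,0],R[0,0])),4),"q6",s["qpos"][5].round(3))
    print("tool delta",d.round(4),"rows",np.abs(d).max()/.0625)
E
python3 -c "
from h import *
goto([.5096,.1624,.195])
a=onz('top',235+513.5/4-.4,225+184/4,.022);print('wells mid',a)
for p in (319,416,511,605,708): print(onz('top',235+p/4-.4,225+184/4,.022)[:2])"
```

```text
t 1.1 pos [0.146  0.5559 0.1948] w 0.0344 F [ 0.2 -0.8  0.3] yaw 0.0036 q6 1.189
tool delta [ 0.3622  0.3948 -0.    ] rows 6.316739651318749
wells mid [ 0.48713566 -0.11512674  0.022     ]
[0.48683008 0.00687632]
[ 0.48698246 -0.05396074]
[ 0.48713173 -0.11355819]
[ 0.48727947 -0.17254266]
[ 0.48744139 -0.23719101]
```

Emit:
{"name": "send_rows", "arguments": {"increments": [[0.4, 0.038, 0.0415, 0, 0], [0.4, 0.038, 0.0415, 0, 0], [0.4, 0.038, 0.0415, 0, 0], [0.4, 0.038, 0.0415, 0, 0], [0.4, 0.038, 0.0415, 0, 0], [0.4, 0.038, 0.0415, 0, 0], [0.4, 0.038, 0.0415, 0, 0], [0.4, 0.038, 0.0415, 0, 0]]}}

```text
clock: 2.1
position: [0.4516, 0.2232, 0.1952]
ee_rot: [-0.0, 1.0, 0.002, 0.0]
contact_force: [0.2, 1.2, 0.3]
width: 0.0345
```

Emit:
{"name": "send_rows", "arguments": {"increments": [[0.4, 0.038, 0.0415, 0, 0], [0.4, 0.02, 0.021, 0, 0], [0.4, 0, 0, 0, 0], [0.4, 0, 0, 0, 0]]}}

```text
clock: 2.6
position: [0.5078, 0.1627, 0.1949]
ee_rot: [-0.0, 1.0, 0.001, -0.001]
contact_force: [-0.8, 0.3, 0.3]
width: 0.0343
```

```bash
python3 -c "
from h import *
goto([.5096,.1624,.087])
im=manip.get_image('side')[:,:,::-1];crop(im,240,130,380,270,5,'d1.png')"
```

```text
t 2.6 pos [0.5078 0.1627 0.1949] w 0.0343 F [-0.8  0.3  0.3] yaw 0.003 q6 0.176
tool delta [0.002  0.0004 0.1079] rows 1.7267431264582305
```

View pics/d1.png

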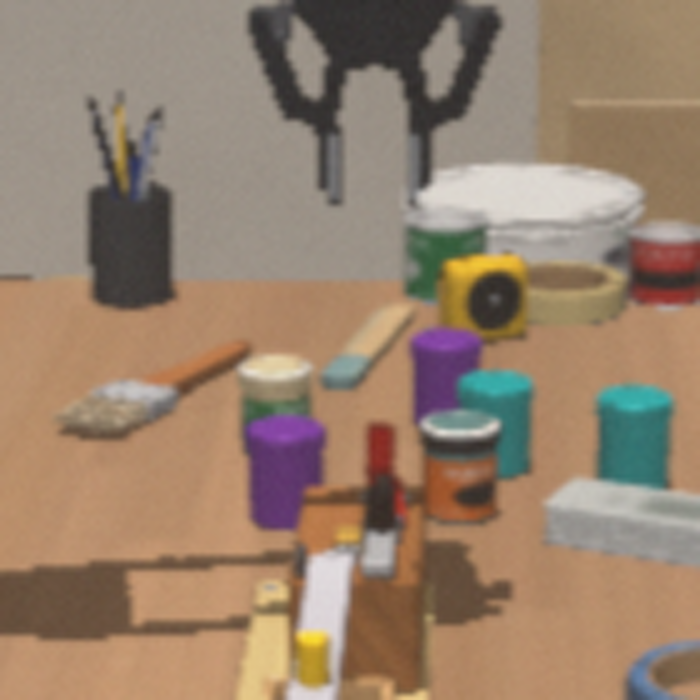

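The gripper (fingers near (375,150) in the crop) is centred above the red peg at (380,430). Descending and gripping the peg.

Emit:
{"name": "send_rows", "arguments": {"increments": [[0.4, 0.002, 0, 0.04, 0], [0.4, 0, 0, 0.04, 0], [0.4, 0, 0, 0.0265, 0], [0.4, 0, 0, 0, 0], [0, 0, 0, 0, 0], [0, 0, 0, 0, 0], [0, 0, 0, 0, 0], [0, 0, 0, 0, 0]]}}

```text
clock: 3.65
position: [0.5109, 0.1623, 0.0893]
ee_rot: [-0.0, 1.0, 0.001, 0.001]
contact_force: [-0.4, 0.5, 1.8]
width: -0.0001
```

```bash
python3 -c "
from h import *
goto([.5096,.1624,.087])
p=np.array([.5142,.1332]);r=.030
last=None
for k in range(11):
    a=.15+k*1.42/10; q=p+r*np.array([-np.sin(a),np.cos(a)]); 
    if last is not None: print((q-last).round(4))
    last=q
print(q)"
```

```text
t 3.65 pos [0.5109 0.1623 0.0893] w -0.0001 F [-0.4  0.5  1.8] yaw 0.0015 q6 0.176
tool delta [-0.0013 -0.0001  0.0023] rows 0.036098196736191565
[-0.0042 -0.0009]
[-0.004  -0.0015]
[-0.0037 -0.0021]
[-0.0034 -0.0026]
[-0.003 -0.003]
[-0.0025 -0.0034]
[-0.002  -0.0037]
[-0.0015 -0.004 ]
[-0.0009 -0.0042]
[-0.0003 -0.0042]
[0.48420001 0.13322389]
```

```bash
python3 -c "
from h import *
im=manip.get_image('side')[:,:,::-1];im2=manip.get_image('top')[:,:,::-1]
a=cv2.resize(im[170:270,260:360],(500,500),interpolation=2);b=cv2.resize(im2[220:290,235:305],(300,300),interpolation=2)
H=np.zeros((500,800,3),np.uint8);H[:,:500]=a;H[:300,500:]=b;cv2.imwrite('pics/d2.png',H)"
```

```text
(no output)
```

View pics/d2.png

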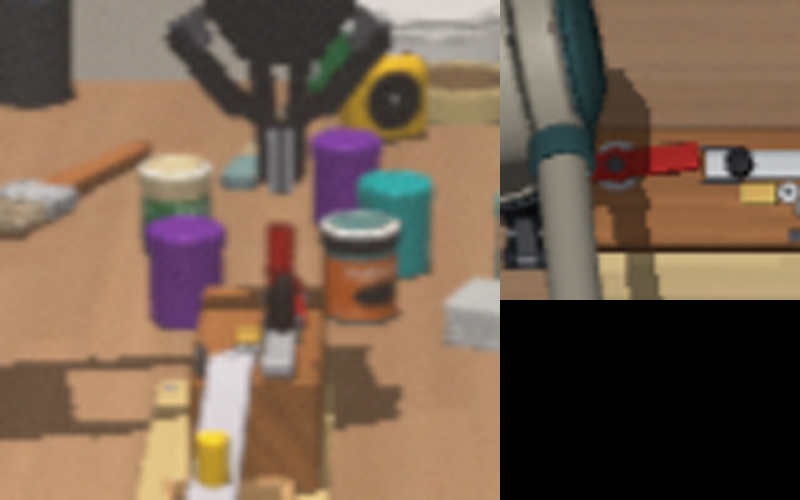

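```bash
python3 -c "
from h import *
print(proj('side',[.5109,.1623,.0893]),proj('side',[.5096,.1624,.104]),proj('side',[.5134,.0631,.104]),proj('side',[.4903,-.1304,.104]),proj('side',[.4905,-.2515,.081]))
im=manip.get_image('side');hsv=cv2.cvtColor(im,cv2.COLOR_RGB2HSV)
m=((hsv[...,0]<6)|(hsv[...,0]>174))&(hsv[...,1]>150)&(hsv[...,2]>60)
n,l,st,c=cv2.connectedComponentsWithStats(m.astype(np.uint8))
for i in range(1,n):
  if st[i,4]>8 and 150<st[i,1]<300 and 280<st[i,0]<360: print(st[i],c[i])
m=(hsv[...,0]>22)&(hsv[...,0]<32)&(hsv[...,1]>170)&(hsv[...,2]>100)
n,l,st,c=cv2.connectedComponentsWithStats(m.astype(np.uint8))
for i in range(1,n):
  if st[i,4]>8: print('y',st[i],c[i])
"
```

```text
[316.02188235 220.16299346] [315.53380914 215.1323775 ] [315.62247578 227.3941888 ] [302.23269368 256.82138032] [298.91676629 290.67939306]
[314 215   4  10  38] [315.5        219.73684211]
y [480 183   9   5  22] [483.86363636 185.22727273]
y [495 183   9  18  98] [498.36734694 191.08163265]
y [479 189  13   7  41] [485.36585366 191.97560976]
y [483 196   5   4  10] [485.6 197.2]
y [300 257   5   3  10] [302.3 257.6]
```

```bash
python3 -c "
from h import *
print(proj('side',[.1458,.5556,.1943]),proj('side',[.1458,.5556,.2073]),proj('side',[.1458,.5556,.3]),proj('side',[.5078,.1627,.1949]))
s=cv2.imread('pics/side0.png');crop(s,170,60,250,160,6,'d3.png')
im=manip.get_image('side')[:,:,::-1]
cv2.imwrite('pics/d4.png',cv2.resize(im[130:230,280:360],None,fx=6,fy=6,interpolation=0))
print(manip.get_state()['position'])"
```

```text
[213.90244041 152.92439682] [213.61189976 149.16297039] [211.4937068  121.74020954] [314.73210556 183.22441384]
[0.51070332 0.16217633 0.08877634]
```

View pics/d3.png

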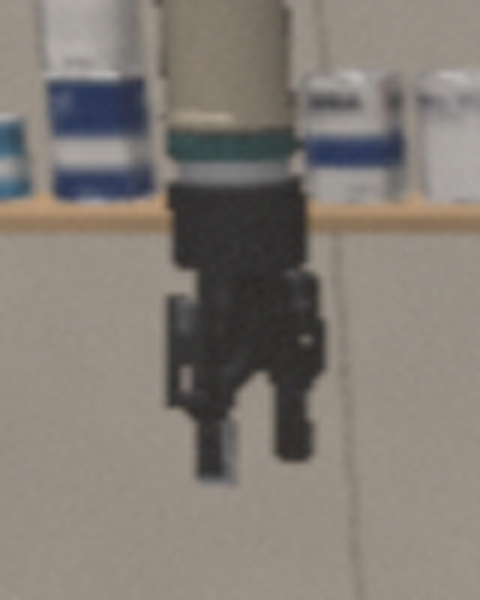

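View pics/d4.png

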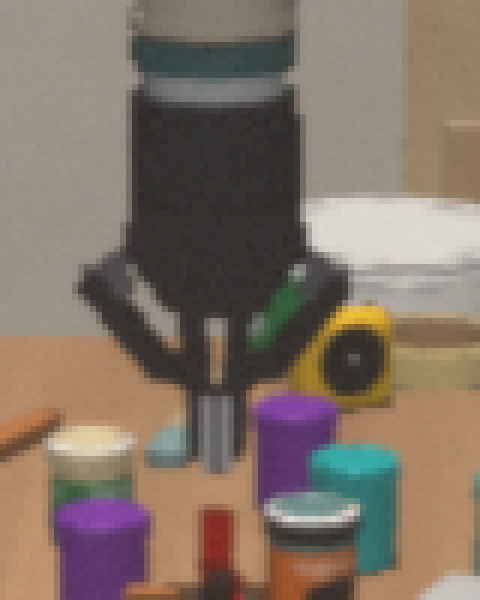

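```bash
python3 -c "
from h import *
for z in (.194,.23,.27): print(proj('top',[.1458,.5556,z]))
t=cv2.imread('pics/top0.png');crop(t,0,400,100,480,6,'d5.png')
print(proj('top',[.5107,.1622,.0888]),proj('top',[.5107,.1622,.12]))
im=manip.get_image('top')[:,:,::-1];crop(im,180,200,320,340,4,'d6.png')"
```

```text
[ 50.81208065 428.10287473]
[ 41.52966716 432.42618084]
[ 30.42433167 437.5985172 ]
[249.07124617 258.99160905] [247.29674273 257.79663936]
```

View pics/d5.png

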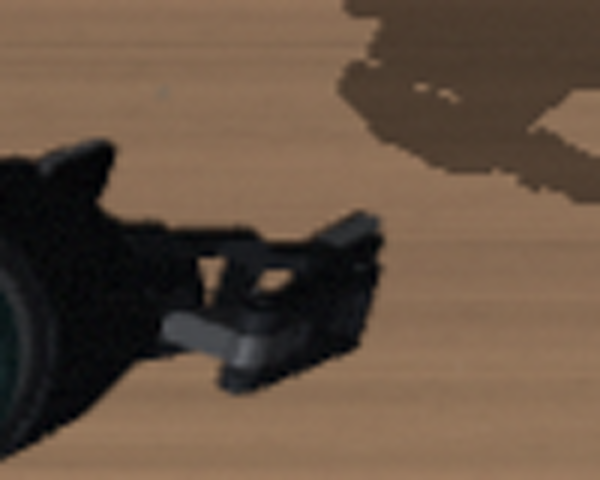

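View pics/d6.png

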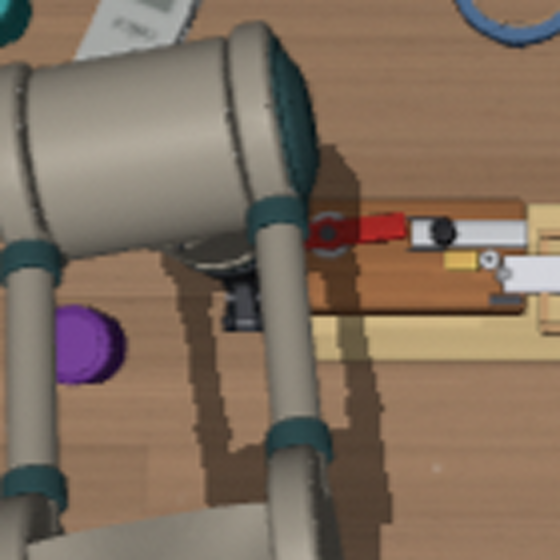

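```bash
python3 -c "
from h import *
for p in ([.45,.162,.17],[.45,.162,.2],[.45,.162,.13],[.51,.162,.12]): print(p,proj('top',p),proj('side',p))
"
```

```text
[0.45, 0.162, 0.17] [243.80149017 283.10398101] [293.58248559 192.04472685]
[0.45, 0.162, 0.2] [241.81554531 282.52262937] [293.36220872 181.33969614]
[0.45, 0.162, 0.13] [246.2906755  283.83264776] [293.87086352 206.05933769]
[0.51, 0.162, 0.12] [247.37723607 258.09728531] [315.64914967 209.6764079 ]
```

Emit:
{"name": "send_rows", "arguments": {"increments": [[0.4, 0, 0, 0, 0], [0.4, 0, 0, 0, 0], [0.4, 0, 0, 0, 0], [0.4, 0, 0, 0.005, 0], [0.4, 0, 0, 0.005, 0], [0.4, 0, 0, 0.005, 0], [0.4, 0, 0, 0, 0]]}}

```text
clock: 4.78
position: [0.5102, 0.1622, 0.0731]
ee_rot: [0.0, 1.0, 0.001, -0.001]
contact_force: [-0.9, -0.7, -0.1]
width: 0.034
```

```bash
python3 -c "
from h import *
goto([.5096,.1624,.087])
im=manip.get_image('side')[:,:,::-1]
cv2.imwrite('pics/d7.png',cv2.resize(im[150:250,270:370],None,fx=6,fy=6,interpolation=0))"
```

```text
t 4.78 pos [0.5102 0.1622 0.0731] w 0.034 F [-0.9 -0.7 -0.1] yaw 0.0015 q6 0.176
tool delta [-0.0006 -0.0002 -0.0139] rows 0.22303662913744063
```

View pics/d7.png

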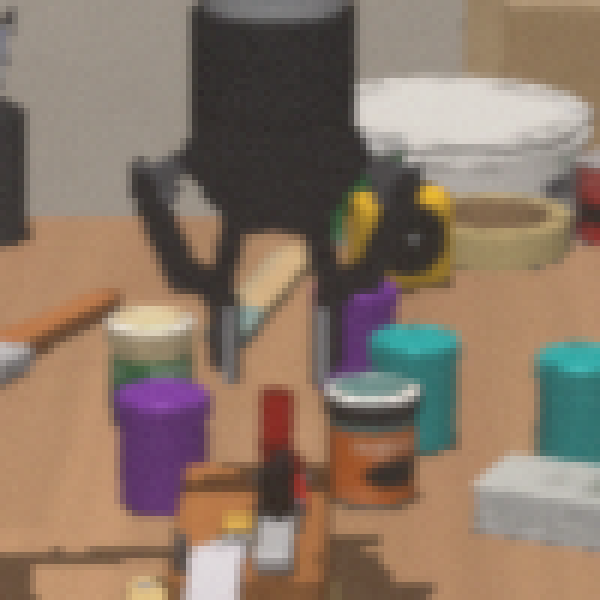

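The measured TCP z disagrees with the picture. The fingertips (row 214) are about 33 mm higher than the reported z, and nothing was touched. I'll descend in small guarded steps.

Emit:
{"name": "send_rows", "arguments": {"increments": [[0.4, 0, 0, 0.004, 0], [0.4, 0, 0, 0.004, 0], [0.4, 0, 0, 0.004, 0], [0.4, 0, 0, 0, 0]]}}

```text
clock: 5.32
position: [0.5103, 0.1622, 0.0613]
ee_rot: [0.0, 1.0, 0.001, -0.0]
contact_force: [-0.6, 0.1, 0.4]
width: 0.0339
```

```bash
python3 -c "
from h import *
goto([.5096,.1624,.087])
im=manip.get_image('side')[:,:,::-1]
cv2.imwrite('pics/d8.png',cv2.resize(im[150:250,270:370],None,fx=6,fy=6,interpolation=0))"
```

```text
t 5.33 pos [0.5103 0.1622 0.0613] w 0.0339 F [-0.6  0.1  0.4] yaw 0.0015 q6 0.176
tool delta [-0.0007 -0.0002 -0.0257] rows 0.411891883157608
```

View pics/d8.png

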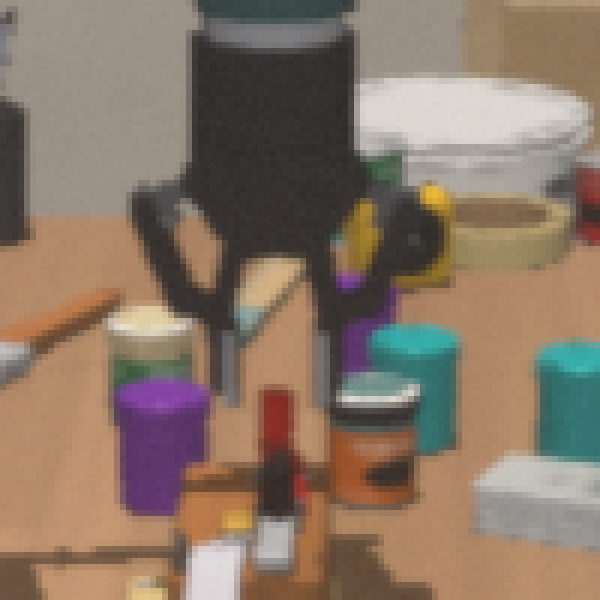

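Emit:
{"name": "send_rows", "arguments": {"increments": [[0.4, 0, 0, 0.003, 0], [0.4, 0, 0, 0.002, 0], [0, 0, 0, 0, 0], [0, 0, 0, 0, 0], [0, 0, 0, 0, 0], [0, 0, 0, 0, 0]]}}

```text
clock: 6.12
position: [0.5104, 0.1622, 0.0567]
ee_rot: [-0.0, 1.0, 0.001, -0.0]
contact_force: [-1.2, 0.8, 1.2]
width: 0.0146
```

Emit:
{"name": "send_rows", "arguments": {"increments": [[0, -0.0042, 0.0009, 0, 0], [0, -0.004, 0.0015, 0, 0], [0, -0.0037, 0.0021, 0, 0], [0, -0.0034, 0.0026, 0, 0], [0, -0.003, 0.003, 0, 0], [0, -0.0025, 0.0034, 0, 0], [0, -0.002, 0.0037, 0, 0], [0, -0.0015, 0.004, 0, 0]]}}

```text
clock: 7.12
position: [0.4874, 0.1414, 0.0571]
ee_rot: [-0.001, 1.0, 0.001, 0.001]
contact_force: [4.1, 6.7, 0.0]
width: 0.0144
```

Emit:
{"name": "send_rows", "arguments": {"increments": [[0, -0.0009, 0.0042, 0, 0], [0, -0.0003, 0.0036, 0, 0], [0, 0, 0, 0, 0], [0, 0, 0, 0, 0]]}}

```text
clock: 7.62
position: [0.4845, 0.1324, 0.0568]
ee_rot: [0.001, 1.0, 0.001, -0.001]
contact_force: [-0.1, -1.0, 3.7]
width: 0.0144
```

```bash
python3 -c "
from h import *
goto([.4842,.133,.053])
a=manip.get_image('side')[150:250,270:370,::-1];b=manip.get_image('top')[210:310,220:320,::-1]
cv2.imwrite('pics/d9.png',cv2.resize(np.hstack([a,b]),None,fx=4,fy=4,interpolation=2))"
```

```text
t 7.62 pos [0.4845 0.1324 0.0568] w 0.0144 F [-0.1 -1.   3.7] yaw 0.0017 q6 0.128
tool delta [-0.0003 -0.0006  0.0038] rows 0.061161110899497814
```

View pics/d9.png

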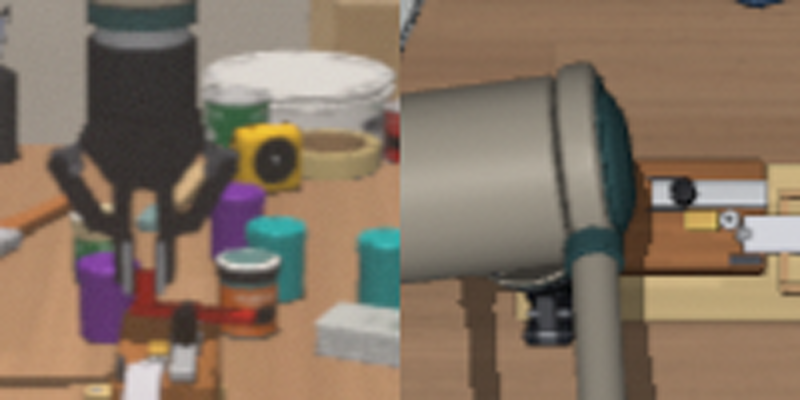

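Catch arm now points across the rack (red arm at (190,310) in the crop), so it is aside. Going on to the bolt knob.

Emit:
{"name": "send_rows", "arguments": {"increments": [[0.4, 0, 0, 0, 0], [0.4, 0, 0, 0, 0], [0.4, 0, 0, -0.02, 0], [0.4, 0, 0, -0.025, 0], [0.4, 0.0145, 0.0345, 0, 0], [0.4, 0.0145, 0.0345, 0, 0], [0.4, 0, 0, 0, 0], [0.4, 0, 0, 0, 0]]}}

```text
clock: 8.72
position: [0.5136, 0.0646, 0.1013]
ee_rot: [-0.0, 1.0, 0.0, -0.001]
contact_force: [-0.6, 0.3, -0.2]
width: 0.0343
```

```bash
python3 -c "
from h import *
goto([.5134,.0631,.056])
a=manip.get_image('side')[150:250,270:370,::-1];b=manip.get_image('top')[210:310,220:320,::-1]
cv2.imwrite('pics/e1.png',cv2.resize(np.hstack([a,b]),None,fx=4,fy=4,interpolation=2))"
```

```text
t 8.72 pos [0.5136 0.0646 0.1013] w 0.0343 F [-0.6  0.3 -0.2] yaw 0.0009 q6 -0.011
tool delta [-0.0001  0.0015  0.0453] rows 0.7241797723624098
```

View pics/e1.png

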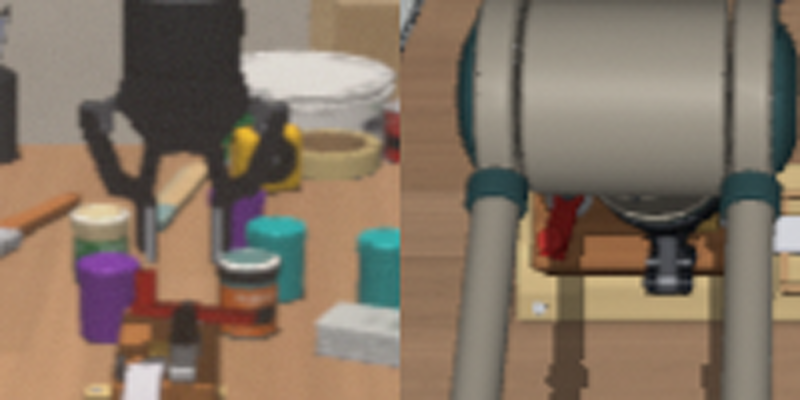

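```bash
python3 -c "
from h import *
im=manip.get_image('top');hsv=cv2.cvtColor(im,cv2.COLOR_RGB2HSV)
m=((hsv[...,0]<6)|(hsv[...,0]>174))&(hsv[...,1]>150)&(hsv[...,2]>60);m[:,:230]=0;m[:,330:]=0
ys,xs=np.nonzero(m);print(xs.min(),xs.max(),ys.min(),ys.max());y=ys.max();print(onz('top',xs[ys>y-5].mean(),y-3,.104))
cv2.imwrite('pics/e2.png',cv2.resize(im[240:290,235:285,::-1],None,fx=10,fy=10,interpolation=0))"
```

```text
255 265 259 274
[0.48113412 0.13895104 0.104     ]
```

View pics/e2.png

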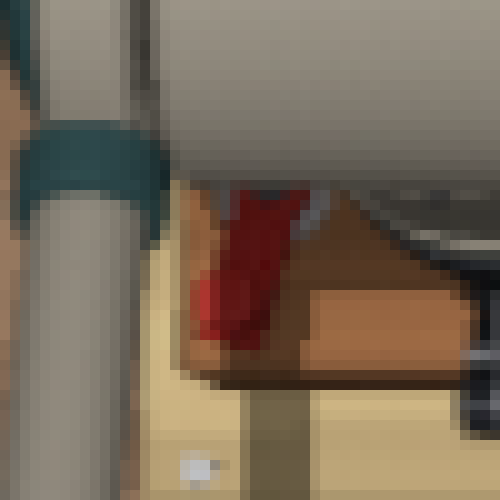

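Emit:
{"name": "send_rows", "arguments": {"increments": [[0.4, 0, 0.0015, 0.02, 0], [0.4, 0, 0, 0.015, 0], [0.4, 0, 0, 0.007, 0], [0.4, 0, 0, 0.003, 0], [0, 0, 0, 0, 0], [0, 0, 0, 0, 0], [0, 0, 0, 0, 0], [0, 0, 0, 0, 0]]}}

```text
clock: 9.88
position: [0.5139, 0.0628, 0.0569]
ee_rot: [-0.0, 1.0, 0.001, -0.0]
contact_force: [-2.9, 0.1, 2.6]
width: 0.0145
```

Emit:
{"name": "send_rows", "arguments": {"increments": [[0, 0, -0.005, 0, 0], [0, 0, -0.006, 0, 0], [0, 0, -0.006, 0, 0], [0, 0, -0.006, 0, 0], [0, 0, -0.005, 0, 0], [0, 0, 0, 0, 0], [0, 0, 0, 0, 0]]}}

```text
clock: 10.75
position: [0.5139, 0.0919, 0.0569]
ee_rot: [-0.001, 1.0, 0.001, -0.0]
contact_force: [-4.1, 1.0, 4.7]
width: 0.0145
```

Emit:
{"name": "send_rows", "arguments": {"increments": [[0.4, 0, 0, 0, 0], [0.4, 0, 0, 0, 0], [0.4, 0, 0, -0.025, 0], [0.4, 0, 0, -0.025, 0], [0.4, -0.006, 0.0555, 0, 0], [0.4, -0.006, 0.0555, 0, 0], [0.4, -0.006, 0.0555, 0, 0], [0.4, -0.0055, 0.0555, 0, 0]]}}

```text
clock: 11.75
position: [0.4918, -0.1332, 0.1068]
ee_rot: [0.0, 1.0, 0.001, 0.001]
contact_force: [0.5, -0.2, 0.2]
width: 0.0344
```

```bash
python3 -c "
from h import *
a=manip.get_image('side')[200:300,250:350,::-1];b=manip.get_image('top')[220:320,235:435,::-1]
goto([.4903,-.1304,.056])
cv2.imwrite('pics/e3.png',cv2.resize(np.hstack([a,b]),None,fx=2.6,fy=2.6,interpolation=2))"
```

```text
t 11.85 pos [ 0.4921 -0.137   0.1068] w 0.0342 F [-0.   0.9 -0.1] yaw -0.0042 q6 -0.401
tool delta [-0.0019 -0.0067  0.0508] rows 0.8125942173949281
```

View pics/e3.png

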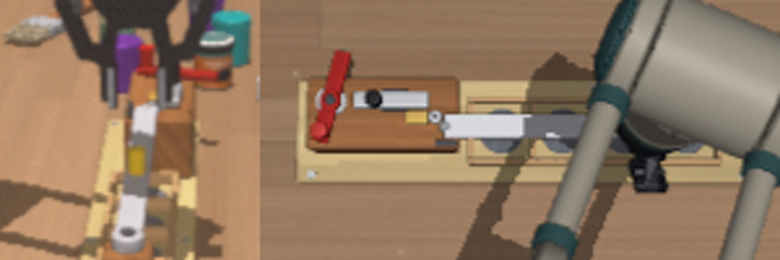

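Emit:
{"name": "send_rows", "arguments": {"increments": [[0.4, -0.002, -0.0065, 0.02, 0], [0.4, 0, 0, 0.02, 0], [0.4, 0, 0, 0.007, 0], [0.4, 0, 0, 0.003, 0], [0, 0, 0, 0, 0], [0, 0, 0, 0, 0], [0, 0, 0, 0, 0], [0, 0, 0, 0, 0]], "squeeze": 30}}

```text
clock: 12.85
position: [0.4901, -0.1248, 0.0572]
ee_rot: [-0.0, 1.0, 0.001, 0.001]
contact_force: [2.5, 0.7, 0.7]
width: 0.0139
```

```bash
python3 -c "
from h import *
goto([.4903,-.1304,.056])
A=np.linspace(0,1.65,17);P=.12*np.c_[np.sin(A),-np.cos(A)]
print(np.diff(P,axis=0).round(4).tolist())"
```

```text
t 12.85 pos [ 0.4901 -0.1248  0.0572] w 0.0139 F [2.5 0.7 0.7] yaw 0.0013 q6 -0.389
tool delta [0.0002 0.0056 0.0012] rows 0.09005955513395927
[[0.0124, 0.0006], [0.0122, 0.0019], [0.012, 0.0032], [0.0116, 0.0044], [0.0111, 0.0055], [0.0104, 0.0066], [0.0097, 0.0077], [0.0089, 0.0086], [0.0079, 0.0095], [0.0069, 0.0103], [0.0058, 0.0109], [0.0046, 0.0115], [0.0034, 0.0119], [0.0022, 0.0122], [0.0009, 0.0123], [-0.0003, 0.0124]]
```

Emit:
{"name": "send_rows", "arguments": {"increments": [[0.4, 0, 0, 0, 0], [0.4, 0, 0.0055, 0, 0], [0.4, 0, 0, 0, 0], [0, 0, 0, 0, 0], [0, 0, 0, 0, 0], [0, 0, 0, 0, 0]]}}

```text
clock: 13.6
position: [0.4901, -0.1305, 0.0568]
ee_rot: [0.0, 1.0, 0.001, 0.001]
contact_force: [3.5, -0.5, -0.9]
width: 0.0143
```

Emit:
{"name": "send_rows", "arguments": {"increments": [[0, 0.0062, 0.0003, 0, 0], [0, 0.0062, 0.0003, 0, 0], [0, 0.0122, 0.0019, 0, 0], [0, 0.012, 0.0032, 0, 0], [0, 0.0116, 0.0044, 0, 0], [0, 0.0111, 0.0055, 0, 0], [0, 0.0104, 0.0066, 0, 0], [0, 0.0097, 0.0077, 0, 0]]}}

```text
clock: 14.6
position: [0.5692, -0.161, 0.0567]
ee_rot: [0.0, 1.0, 0.001, -0.0]
contact_force: [-2.5, 1.5, 5.8]
width: 0.0141
```

Emit:
{"name": "send_rows", "arguments": {"increments": [[0, 0.0089, 0.0086, 0, 0], [0, 0.0079, 0.0095, 0, 0], [0, 0.0069, 0.0103, 0, 0], [0, 0.0058, 0.0109, 0, 0], [0, 0.0046, 0.0115, 0, 0], [0, 0.0034, 0.0119, 0, 0], [0, 0.0022, 0.0122, 0, 0], [0, 0.0009, 0.0123, 0, 0]]}}

```text
clock: 15.6
position: [0.6101, -0.2479, 0.0567]
ee_rot: [-0.0, 1.0, 0.001, 0.001]
contact_force: [0.3, 0.6, 3.0]
width: 0.0144
```

Emit:
{"name": "send_rows", "arguments": {"increments": [[0, -0.0003, 0.0124, 0, 0], [0, 0, 0, 0, 0], [0, 0, 0, 0, 0]]}}

```text
clock: 15.98
position: [0.6103, -0.2604, 0.0568]
ee_rot: [0.001, 1.0, 0.001, 0.001]
contact_force: [3.7, -0.7, 0.6]
width: 0.0139
```

```bash
python3 -c "
from h import *
a=manip.get_image('side')[200:300,250:350,::-1];b=manip.get_image('top')[180:320,235:435,::-1]
goto([.611,-.26,.056])
H=np.zeros((140,300,3),np.uint8);H[:100,:100]=a;H[:,100:]=b
cv2.imwrite('pics/e4.png',cv2.resize(H,None,fx=2.6,fy=2.6,interpolation=2))"
```

```text
t 16.07 pos [ 0.6103 -0.2599  0.0568] w 0.0138 F [ 4.8 -1.4  0.2] yaw 0.0019 q6 -0.51
tool delta [0.0007 0.0001 0.0008] rows 0.01225203928027233
```

View pics/e4.png

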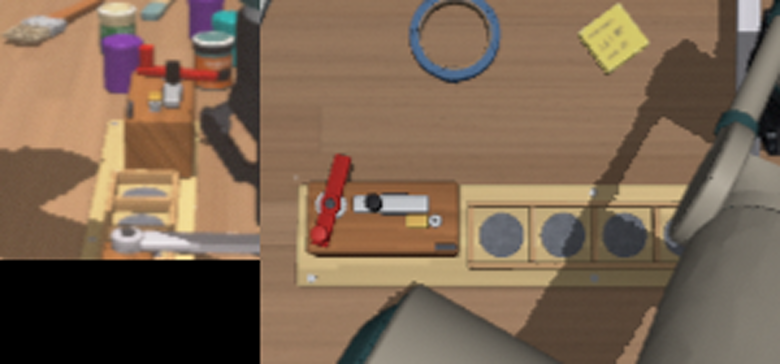

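Emit:
{"name": "send_rows", "arguments": {"increments": [[0.4, 0, 0, 0, 0], [0.4, 0, 0, 0, 0], [0.4, 0, 0, -0.045, 0], [0.4, 0, 0, -0.05, 0], [0.9, -0.0055, -0.056, 0, 0], [0.9, -0.0055, -0.056, 0, 0], [0.9, -0.0055, -0.056, 0, 0], [0.9, -0.0055, -0.056, 0, 0]]}}

```text
clock: 17.08
position: [0.585, -0.0338, 0.1513]
ee_rot: [-0.0, 1.0, 0.001, -0.001]
contact_force: [-0.0, -0.0, 0.1]
width: 0.077
```

Emit:
{"name": "send_rows", "arguments": {"increments": [[0.9, -0.0055, -0.056, 0, 0], [0.9, -0.0055, -0.056, 0, 0], [0.9, -0.0055, -0.056, 0, 0], [0.9, -0.0055, -0.056, 0, 0], [0.9, 0, 0, 0, 0]]}}

```text
clock: 17.7
position: [0.5622, 0.192, 0.1513]
ee_rot: [-0.0, 1.0, 0.004, -0.001]
contact_force: [-0.4, 0.0, 0.1]
width: 0.0772
```

```bash
python3 -c "
from h import *
a=manip.get_image('side')[120:300,250:420,::-1];b=manip.get_image('top')[180:320,100:435,::-1]
goto([.5537,.3011,.15])
for x,y in ((501,235),(563,236),(625,235)): print(onz('top',235+(x-260)/2.6-.3,180+y/2.6-.3,.008))
cv2.imwrite('pics/e5.png',cv2.resize(a,None,fx=3,fy=3,interpolation=2))
cv2.imwrite('pics/e6.png',cv2.resize(b,None,fx=2.3,fy=2.3,interpolation=2))"
```

```text
t 17.8 pos [0.5632 0.1883 0.1513] w 0.0769 F [ 0.3 -0.   0.2] yaw 0.0034 q6 0.203
tool delta [-0.0092 -0.1128  0.0012] rows 1.8053082038168584
[ 0.49015255 -0.02614109  0.008     ]
[ 0.48932775 -0.08663987  0.008     ]
[ 0.49045624 -0.14716431  0.008     ]
```

View pics/e5.png

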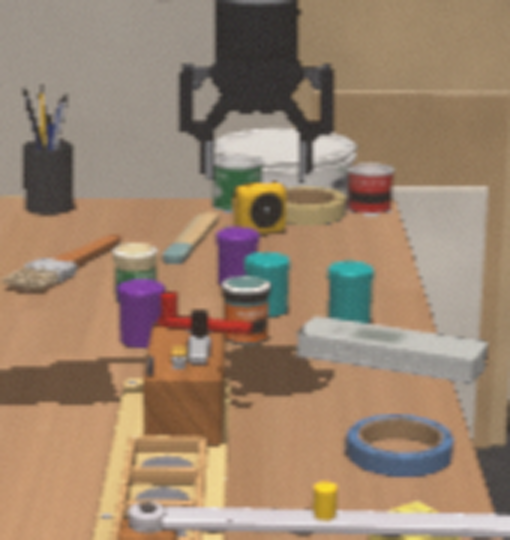

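View pics/e6.png

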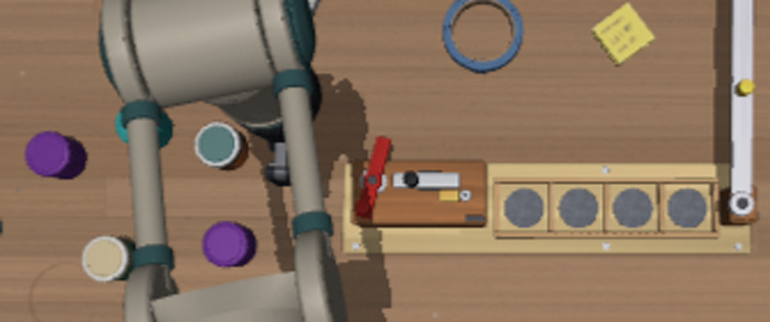

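Emit:
{"name": "send_rows", "arguments": {"increments": [[0.85, -0.003, -0.0375, 0, 0], [0.85, -0.003, -0.0375, 0, 0], [0.85, -0.003, -0.0375, 0, 0], [0.85, 0, 0, 0.03, 0], [0.85, 0, 0, 0.03, 0], [0.85, 0, 0, 0, 0], [0.85, 0, 0, 0, 0]]}}

```text
clock: 18.68
position: [0.5562, 0.2998, 0.0927]
ee_rot: [-0.0, 1.0, -0.0, 0.001]
contact_force: [-0.3, 0.1, 1.0]
width: 0.0728
```

```bash
python3 -c "
from h import *
a=manip.get_image('side')[140:260,270:390,::-1]
goto([.5537,.3011,.01])
print([proj('side',[.5537,.3011,z]).round(1).tolist() for z in (.09,.12,.13)])
cv2.imwrite('pics/e7.png',cv2.resize(a,None,fx=5,fy=5,interpolation=2))"
```

```text
t 18.73 pos [0.5565 0.3002 0.0932] w 0.0726 F [ 1.  -0.5 -0.2] yaw 0.0002 q6 0.385
tool delta [-0.0029 -0.0008  0.0832] rows 1.3305231183877977
[[331.7, 205.0], [331.8, 195.5], [331.8, 192.3]]
```

View pics/e7.png

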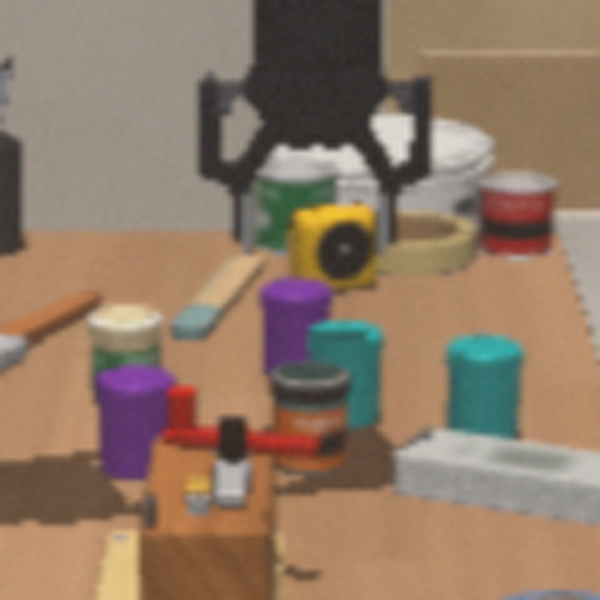

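Emit:
{"name": "send_rows", "arguments": {"increments": [[0.85, -0.003, -0.001, 0.03, 0], [0.85, 0, 0, 0.03, 0], [0.85, 0, 0, 0.02, 0], [0.85, 0, 0, 0.012, 0], [0.85, 0, 0, 0.003, 0], [0.85, 0, 0, 0, 0]]}}

```text
clock: 19.48
position: [0.5529, 0.302, -0.0024]
ee_rot: [-0.0, 1.0, 0.001, 0.001]
contact_force: [-0.3, 0.0, 0.3]
width: 0.0726
```

```bash
python3 -c "
from h import *
a=manip.get_image('side')[140:260,270:390,::-1]
goto([.5537,.3011,.0])
cv2.imwrite('pics/e8.png',cv2.resize(a,None,fx=5,fy=5,interpolation=2))"
```

```text
t 19.52 pos [ 0.553   0.3021 -0.0023] w 0.0728 F [0.4 0.4 0.9] yaw 0.0015 q6 0.388
tool delta [ 0.0007  0.001  -0.0023] rows 0.036268511816352
```

View pics/e8.png

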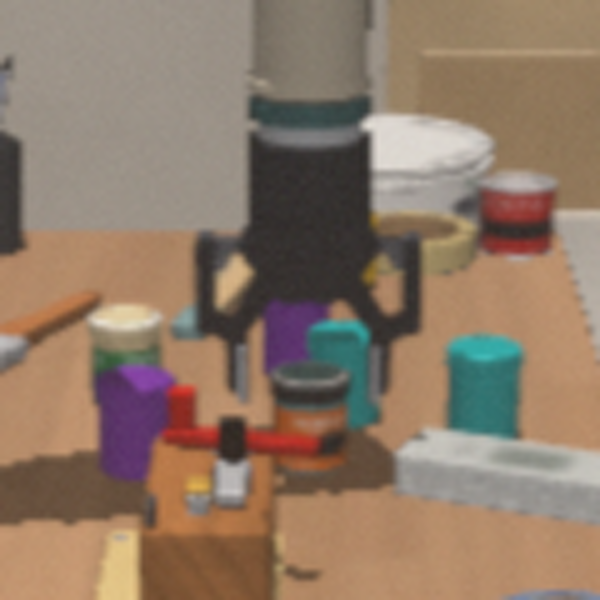

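Emit:
{"name": "send_rows", "arguments": {"increments": [[0.85, 0.001, 0.001, 0.006, 0], [0.85, 0, 0, 0.002, 0], [0, 0, 0, 0, 0], [0, 0, 0, 0, 0], [0, 0, 0, 0, 0], [0, 0, 0, 0, 0], [0, 0, 0, 0, 0]], "squeeze": 40}}

```text
clock: 20.4
position: [0.5533, 0.3009, -0.0111]
ee_rot: [-0.0, 1.0, 0.001, 0.0]
contact_force: [0.2, -0.8, 1.2]
width: 0.048
```

Emit:
{"name": "send_rows", "arguments": {"increments": [[0, 0, 0, -0.02, 0], [0, 0, 0, -0.04, 0], [0, 0, 0, -0.04, 0], [0, 0, 0, -0.03, 0], [0, 0, 0, 0, 0]]}}

```text
clock: 21.02
position: [0.5548, 0.3015, 0.1213]
ee_rot: [-0.001, 1.0, 0.001, 0.003]
contact_force: [1.0, -0.3, -1.2]
width: 0.048
```

```bash
python3 -c "
from h import *
a=manip.get_image('side')[120:240,270:390,::-1]
goto([.490,-.147,.12])
cv2.imwrite('pics/e9.png',cv2.resize(a,None,fx=5,fy=5,interpolation=2))"
```

```text
t 21.07 pos [0.5535 0.301  0.1193] w 0.0478 F [ 0.6  0.5 -1.9] yaw 0.0016 q6 0.386
tool delta [-0.0641  0.4479 -0.0012] rows 7.1656315472455
```

View pics/e9.png

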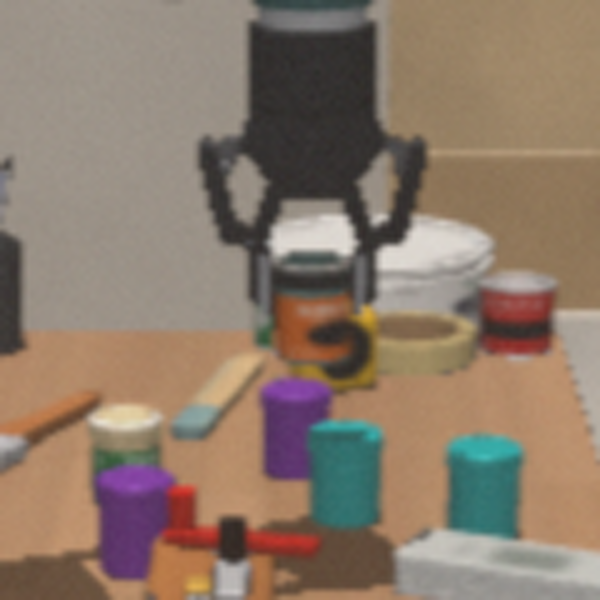

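Orange pot held level and clear. Carrying it to well 2.

Emit:
{"name": "send_rows", "arguments": {"increments": [[0, -0.008, 0.05, 0, 0], [0, -0.008, 0.05, 0, 0], [0, -0.008, 0.05, 0, 0], [0, -0.008, 0.05, 0, 0], [0, -0.008, 0.05, 0, 0], [0, -0.008, 0.05, 0, 0], [0, -0.008, 0.05, 0, 0], [0, -0.008, 0.05, 0, 0]]}}

```text
clock: 22.08
position: [0.4879, -0.1004, 0.1167]
ee_rot: [-0.001, 1.0, 0.001, -0.002]
contact_force: [0.0, 0.2, -0.8]
width: 0.0477
```

Emit:
{"name": "send_rows", "arguments": {"increments": [[0, 0, 0.03, 0, 0], [0, 0, 0.018, 0, 0], [0, 0, 0, 0, 0], [0, 0, 0, 0, 0]]}}

```text
clock: 22.58
position: [0.4894, -0.146, 0.1181]
ee_rot: [-0.001, 1.0, 0.001, -0.001]
contact_force: [-0.4, -0.6, 0.2]
width: 0.0484
```

```bash
python3 -c "
from h import *
a=manip.get_image('side')[170:320,250:400,::-1]
goto([.490,-.147,.005])
cv2.imwrite('pics/f1.png',cv2.resize(a,None,fx=4,fy=4,interpolation=2))"
```

```text
t 22.62 pos [ 0.4896 -0.1459  0.1183] w 0.0479 F [-1.   0.3  0.1] yaw 0.0027 q6 -0.43
tool delta [0.0005 0.0012 0.1133] rows 1.8127589799455686
```

View pics/f1.png

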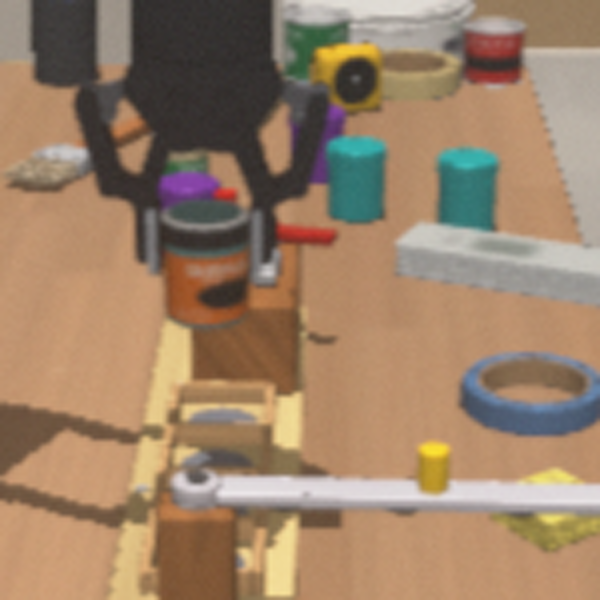

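Emit:
{"name": "send_rows", "arguments": {"increments": [[0, 0.0005, 0.001, 0.03, 0], [0, 0, 0, 0.03, 0], [0, 0, 0, 0.025, 0], [0, 0, 0, 0.015, 0], [0, 0, 0, 0.01, 0], [0, 0, 0, 0.006, 0], [0, 0, 0, 0, 0]]}}

```text
clock: 23.5
position: [0.4905, -0.1483, 0.0028]
ee_rot: [-0.0, 1.0, 0.001, 0.0]
contact_force: [-0.3, 0.3, 0.0]
width: 0.048
```

Emit:
{"name": "send_rows", "arguments": {"increments": [[0, 0, 0, 0.002, 0], [0, 0, 0, 0.002, 0], [0, 0, 0, 0, 0]]}}

```text
clock: 23.88
position: [0.4903, -0.1483, -0.0013]
ee_rot: [-0.0, 1.0, 0.001, 0.0]
contact_force: [0.5, -1.1, 0.0]
width: 0.0482
```

```bash
python3 -c "
from h import *
a=manip.get_image('side')[170:320,250:400,::-1]
goto([.490,-.147,-.003])
cv2.imwrite('pics/f2.png',cv2.resize(a,None,fx=4,fy=4,interpolation=2))"
```

```text
t 23.93 pos [ 0.4904 -0.1483 -0.0012] w 0.0477 F [-0.5  1.1  0.1] yaw 0.0014 q6 -0.431
tool delta [-0.0004 -0.0013  0.0018] rows 0.02854475418818093
```

View pics/f2.png

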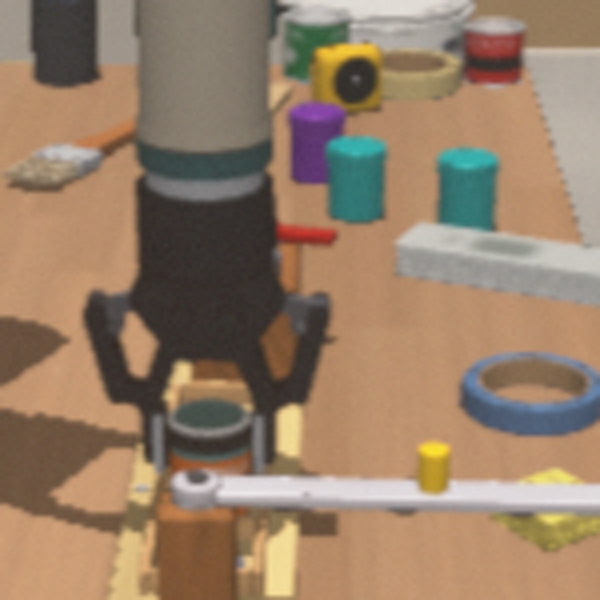

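Pot is in well 2 with the lid still between the fingers. I'll lower the last 2 mm, release and lift, then head for the cream pot.

Emit:
{"name": "send_rows", "arguments": {"increments": [[0, 0, 0, 0.0015, 0], [0, 0, 0, 0, 0], [0.75, 0, 0, 0, 0], [0.75, 0, 0, 0, 0], [0.75, 0, 0, -0.02, 0], [0.75, 0, 0, -0.05, 0], [0.75, 0, 0, -0.06, 0], [0.75, 0, 0, -0.02, 0]]}}

```text
clock: 24.92
position: [0.4925, -0.1492, 0.1513]
ee_rot: [0.002, 1.0, 0.001, 0.003]
contact_force: [0.0, 0.0, -0.8]
width: 0.064
```

Emit:
{"name": "send_rows", "arguments": {"increments": [[0.75, 0, -0.05, 0, 0], [0.75, 0, -0.05, 0, 0], [0.75, 0, -0.05, 0, 0], [0.75, 0, -0.05, 0, 0], [0.75, 0, -0.05, 0, 0], [0.75, 0, -0.05, 0, 0], [0.75, 0, -0.05, 0, 0], [0.75, 0, 0, 0, 0]]}}

```text
clock: 25.92
position: [0.4895, 0.2048, 0.1472]
ee_rot: [-0.001, 1.0, 0.003, 0.0]
contact_force: [0.1, -1.3, -0.4]
width: 0.0643
```

```bash
python3 -c "
from h import *
a=manip.get_image('side')[170:320,250:400,::-1];b=manip.get_image('top')[180:320,100:435,::-1]
goto([.4325,.4158,.09])
cv2.imwrite('pics/f3.png',cv2.resize(a,None,fx=4,fy=4,interpolation=2))
cv2.imwrite('pics/f4.png',cv2.resize(b,None,fx=2.3,fy=2.3,interpolation=2))"
```

```text
t 26.02 pos [0.4894 0.2017 0.147 ] w 0.0641 F [-0.  -0.   0.3] yaw 0.0031 q6 0.257
tool delta [-0.0563 -0.2144  0.0569] rows 3.429675763326927
```

View pics/f3.png

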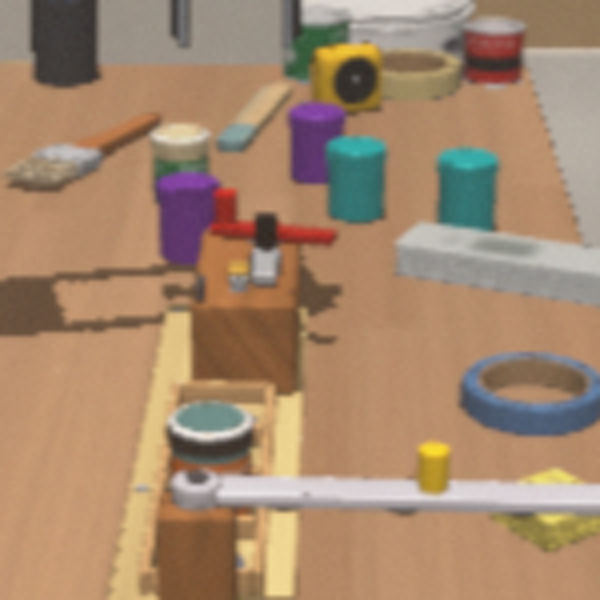

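View pics/f4.png

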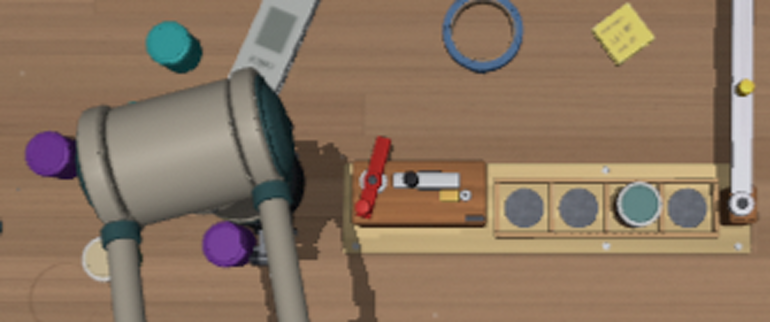

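Emit:
{"name": "send_rows", "arguments": {"increments": [[0.85, -0.0113, -0.0429, 0, 0], [0.85, -0.0113, -0.0429, 0, 0], [0.85, -0.0113, -0.0429, 0, 0], [0.85, -0.0113, -0.0429, 0, 0], [0.85, -0.0113, -0.0429, 0, 0], [0.85, 0, 0, 0.03, 0], [0.85, 0, 0, 0.03, 0], [0.85, 0, 0, 0, 0]]}}

```text
clock: 27.02
position: [0.4319, 0.4133, 0.085]
ee_rot: [0.002, 1.0, -0.0, -0.002]
contact_force: [-0.7, -0.2, 0.5]
width: 0.0727
```

```bash
python3 -c "
from h import *
a=manip.get_image('side')[130:250,240:360,::-1];b=manip.get_image('top')
goto([.4325,.4158,-.002])
cv2.imwrite('pics/f5.png',cv2.resize(a,None,fx=5,fy=5,interpolation=2))
cv2.imwrite('pics/f6.png',cv2.resize(b[240:340,80:240,::-1],None,fx=4,fy=4,interpolation=2))"
```

```text
t 27.12 pos [0.434  0.4152 0.0879] w 0.0724 F [-0.6  1.   0.4] yaw -0.0002 q6 0.648
tool delta [-0.0016 -0.0005  0.0899] rows 1.437775107375695
```

View pics/f5.png

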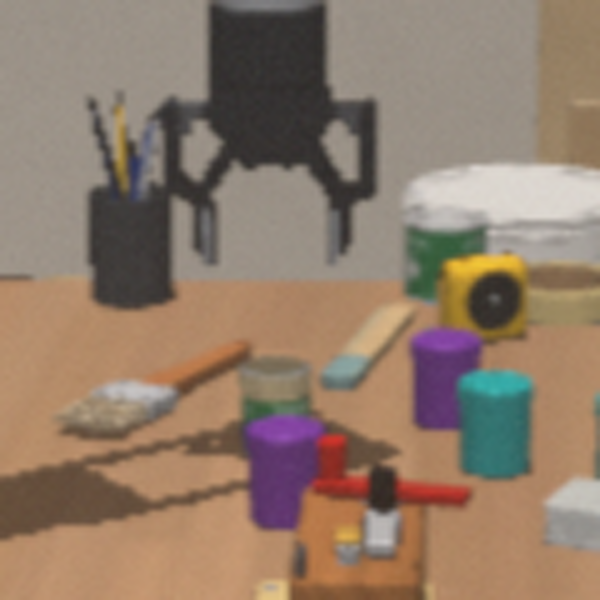

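View pics/f6.png

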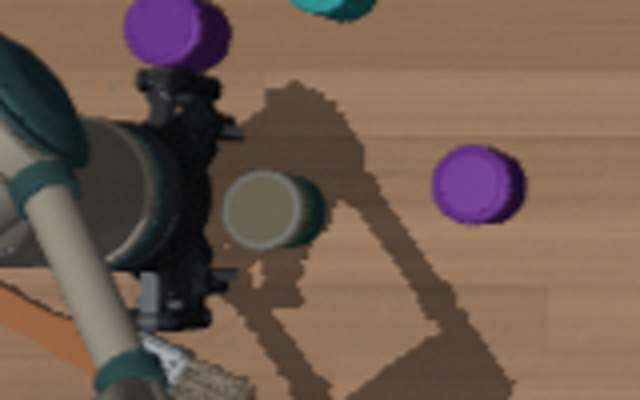

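Emit:
{"name": "send_rows", "arguments": {"increments": [[0.85, -0.0015, -0.0005, 0.03, 0], [0.85, 0, 0, 0.03, 0], [0.85, 0, 0, 0.02, 0], [0.85, 0, 0, 0.012, 0], [0.85, 0, 0, 0.004, 0], [0.85, 0, 0, 0, 0]]}}

```text
clock: 27.88
position: [0.4322, 0.4169, -0.008]
ee_rot: [-0.0, 1.0, 0.001, 0.001]
contact_force: [-0.2, 0.4, 0.6]
width: 0.0727
```

```bash
python3 -c "
from h import *
a=manip.get_image('side')[130:250,240:360,::-1]
goto([.4325,.4158,-.0104])
cv2.imwrite('pics/f7.png',cv2.resize(a,None,fx=5,fy=5,interpolation=2))"
```

```text
t 27.93 pos [ 0.4322  0.417  -0.0079] w 0.0724 F [-0.1  0.1 -0.4] yaw 0.0014 q6 0.65
tool delta [0.0003 0.0012 0.0025] rows 0.04028287021715951
```

View pics/f7.png

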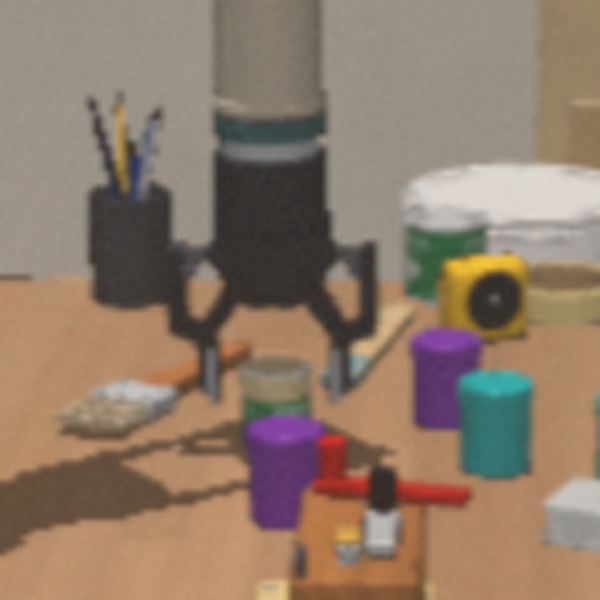

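Fingers straddle the cream lid (212 and 338 around 276). Gripping and lifting.

Emit:
{"name": "send_rows", "arguments": {"increments": [[0.85, 0, 0.001, 0.003, 0], [0.85, 0, 0, 0, 0], [0, 0, 0, 0, 0], [0, 0, 0, 0, 0], [0, 0, 0, 0, 0], [0, 0, 0, 0, 0], [0, 0, 0, 0, 0]], "squeeze": 40}}

```text
clock: 28.8
position: [0.4316, 0.4158, -0.0115]
ee_rot: [-0.0, 1.0, 0.001, 0.0]
contact_force: [-0.3, 0.2, 4.4]
width: 0.0479
```

Emit:
{"name": "send_rows", "arguments": {"increments": [[0, 0, 0, -0.02, 0], [0, 0, 0, -0.04, 0], [0, 0, 0, -0.04, 0], [0, 0, 0, -0.03, 0], [0, 0, 0, 0, 0], [0, 0, 0, 0, 0]]}}

```text
clock: 29.55
position: [0.4306, 0.4149, 0.1168]
ee_rot: [0.001, 1.0, 0.001, -0.001]
contact_force: [1.0, -0.6, -1.1]
width: 0.0482
```

```bash
python3 -c "
from h import *
a=manip.get_image('side')[110:230,240:360,::-1]
goto([.490,-.0865,.12])
cv2.imwrite('pics/f8.png',cv2.resize(a,None,fx=5,fy=5,interpolation=2))"
```

```text
t 29.6 pos [0.4304 0.4148 0.1163] w 0.048 F [ 0.3 -0.3 -0.8] yaw 0.0015 q6 0.649
tool delta [ 0.0588  0.5014 -0.0028] rows 8.021711295995267
```

View pics/f8.png

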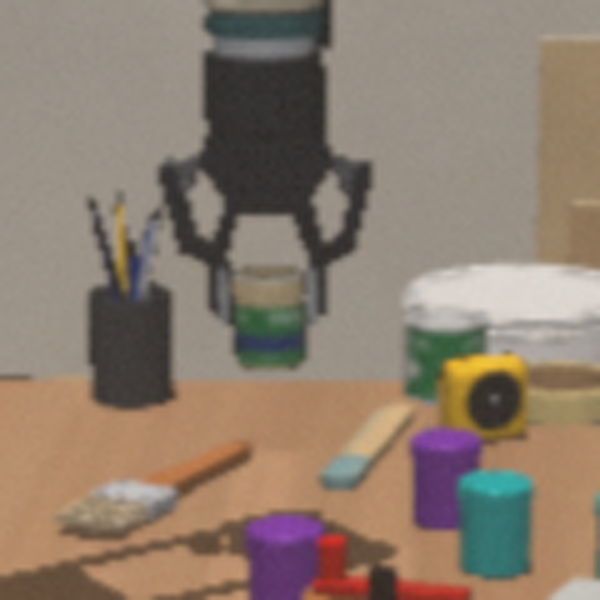

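Emit:
{"name": "send_rows", "arguments": {"increments": [[0, 0.006, 0.05, -0.002, 0], [0, 0.006, 0.05, 0, 0], [0, 0.006, 0.05, 0, 0], [0, 0.006, 0.05, 0, 0], [0, 0.006, 0.05, 0, 0], [0, 0.006, 0.05, 0, 0], [0, 0.006, 0.05, 0, 0], [0, 0.006, 0.05, 0, 0]]}}

```text
clock: 30.6
position: [0.479, 0.0142, 0.1186]
ee_rot: [-0.0, 1.0, 0.001, -0.001]
contact_force: [0.4, -0.3, -0.5]
width: 0.0479
```

Emit:
{"name": "send_rows", "arguments": {"increments": [[0, 0.006, 0.05, 0, 0], [0, 0.005, 0.041, 0, 0], [0, 0, 0.01, 0, 0], [0, 0, 0, 0, 0], [0, 0, 0, 0, 0]]}}

```text
clock: 31.22
position: [0.4905, -0.0839, 0.1196]
ee_rot: [-0.001, 1.0, 0.001, -0.001]
contact_force: [0.0, -0.2, -0.4]
width: 0.048
```

```bash
python3 -c "
from h import *
a=manip.get_image('side')[170:320,250:400,::-1]
goto([.490,-.0865,.003])
cv2.imwrite('pics/f9.png',cv2.resize(a,None,fx=4,fy=4,interpolation=2))"
```

```text
t 31.27 pos [ 0.4907 -0.0839  0.1198] w 0.048 F [ 0.5 -0.7 -0.8] yaw 0.0029 q6 -0.313
tool delta [-0.0006  0.0027  0.1168] rows 1.8692628391027304
```

View pics/f9.png

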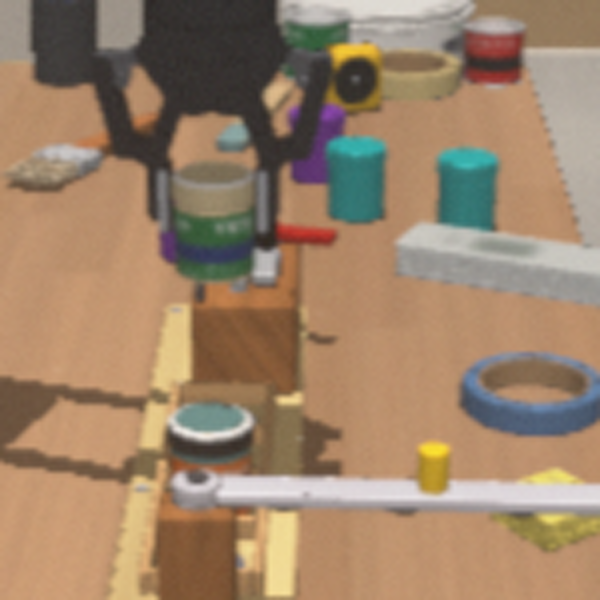

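Emit:
{"name": "send_rows", "arguments": {"increments": [[0, -0.0005, 0.0025, 0.03, 0], [0, 0, 0, 0.03, 0], [0, 0, 0, 0.025, 0], [0, 0, 0, 0.015, 0], [0, 0, 0, 0.01, 0], [0, 0, 0, 0.007, 0], [0, 0, 0, 0, 0]]}}

```text
clock: 32.15
position: [0.4907, -0.0875, 0.0031]
ee_rot: [-0.0, 1.0, 0.001, -0.0]
contact_force: [-0.7, -0.3, -0.2]
width: 0.0482
```

Emit:
{"name": "send_rows", "arguments": {"increments": [[0, 0, 0, 0.002, 0], [0, 0, 0, 0.002, 0], [0, 0, 0, 0, 0]]}}

```text
clock: 32.52
position: [0.4908, -0.0879, -0.0007]
ee_rot: [-0.0, 1.0, 0.001, 0.0]
contact_force: [0.0, 0.3, -0.5]
width: 0.0477
```

```bash
python3 -c "
from h import *
a=manip.get_image('side')[170:320,250:400,::-1]
goto([.490,-.0865,-.003])
cv2.imwrite('pics/g1.png',cv2.resize(a,None,fx=4,fy=4,interpolation=2))"
```

```text
t 32.58 pos [ 0.4908 -0.0879 -0.0007] w 0.048 F [-0.   0.  -0.3] yaw 0.0014 q6 -0.318
tool delta [-0.0008 -0.0014  0.0023] rows 0.03659769281739679
```

View pics/g1.png

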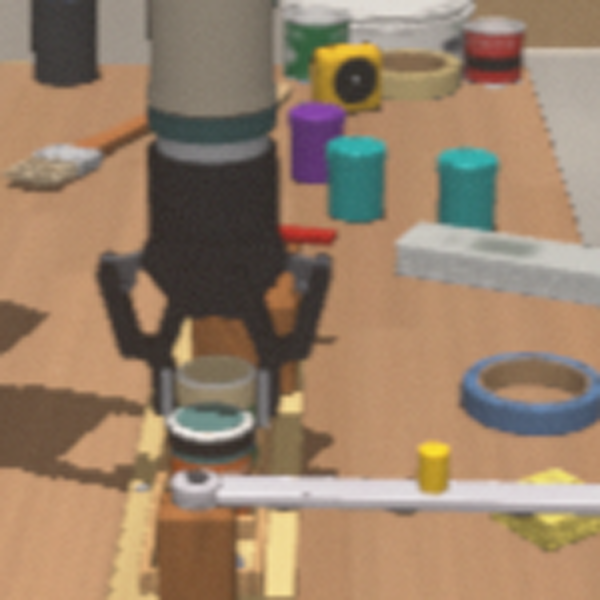

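Emit:
{"name": "send_rows", "arguments": {"increments": [[0, 0, 0, 0.002, 0], [0, 0, 0, 0, 0], [0.75, 0, 0, 0, 0], [0.75, 0, 0, 0, 0], [0.75, 0, 0, -0.02, 0], [0.75, 0, 0, -0.05, 0], [0.75, 0, 0, -0.05, 0], [0.5, 0, 0, 0, 0]]}}

```text
clock: 33.58
position: [0.4941, -0.0888, 0.1213]
ee_rot: [0.001, 1.0, 0.001, 0.005]
contact_force: [-0.1, -0.8, -1.1]
width: 0.047
```

Emit:
{"name": "send_rows", "arguments": {"increments": [[0.4, 0.03, 0.043, 0, 0], [0.4, 0.03, 0.043, 0, 0], [0.4, 0.03, 0.043, 0, 0], [0.4, 0.029, 0.042, 0, 0], [0.4, 0, 0, 0, 0], [0.4, 0, 0, 0, 0]]}}

```text
clock: 34.33
position: [0.6087, -0.2577, 0.1155]
ee_rot: [-0.001, 1.0, 0.001, -0.002]
contact_force: [-0.9, -0.5, 0.1]
width: 0.0344
```

```bash
python3 -c "
from h import *
a=manip.get_image('side')[150:320,250:400,::-1];b=manip.get_image('top')
goto([.6103,-.26,.0568])
hsv=cv2.cvtColor(b,cv2.COLOR_RGB2HSV)
cv2.imwrite('pics/g2.png',cv2.resize(a,None,fx=3.5,fy=3.5,interpolation=2))
cv2.imwrite('pics/g3.png',cv2.resize(b[180:320,100:435,::-1],None,fx=2.3,fy=2.3,interpolation=2))"
```

```text
t 34.42 pos [ 0.6088 -0.2572  0.1165] w 0.0337 F [ 0.2 -0.2  0.3] yaw 0.0021 q6 -0.507
tool delta [0.0016 0.0029 0.0597] rows 0.9555364563466281
```

View pics/g2.png

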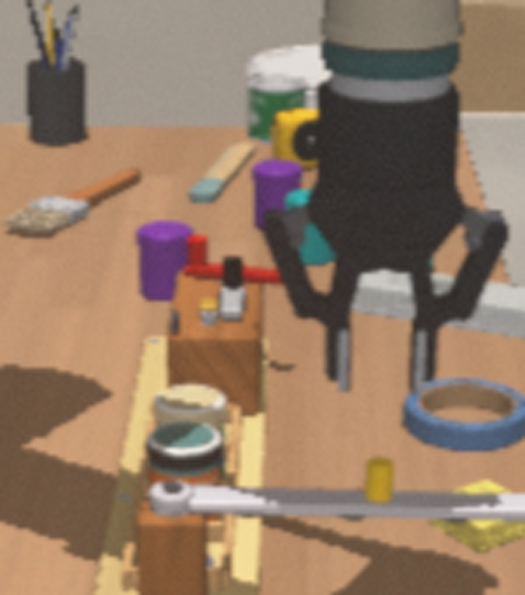

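View pics/g3.png

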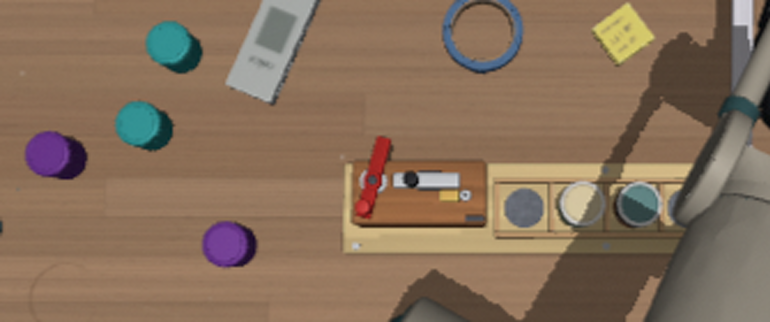

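Both pots stand upright in wells 3 and 2 (lids at (580,205) and (638,205)). Now to take the bar knob and swing the bar shut.

Emit:
{"name": "send_rows", "arguments": {"increments": [[0.4, 0.0015, 0.003, 0.03, 0], [0.4, 0, 0, 0.02, 0], [0.4, 0, 0, 0.009, 0], [0.4, 0, 0, 0, 0], [0, 0, 0, 0, 0], [0, 0, 0, 0, 0], [0, 0, 0, 0, 0], [0, 0, 0, 0, 0]], "squeeze": 30}}

```text
clock: 35.42
position: [0.6103, -0.2615, 0.0593]
ee_rot: [-0.0, 1.0, 0.001, -0.001]
contact_force: [-5.0, 0.3, 5.9]
width: 0.0139
```

Emit:
{"name": "send_rows", "arguments": {"increments": [[0, 0.0003, -0.0124, 0, 0], [0, -0.0009, -0.0123, 0, 0], [0, -0.0022, -0.0122, 0, 0], [0, -0.0034, -0.0119, 0, 0], [0, -0.0046, -0.0115, 0, 0], [0, -0.0058, -0.0109, 0, 0], [0, -0.0069, -0.0103, 0, 0], [0, -0.0079, -0.0095, 0, 0]]}}

```text
clock: 36.42
position: [0.5735, -0.1775, 0.059]
ee_rot: [0.006, 1.0, 0.003, -0.006]
contact_force: [-16.3, -17.7, 8.2]
width: 0.0113
```

```bash
python3 -c "
from h import *
goto([.4903,-.1304,.057])
s=manip.get_state()['position'];d=s[:2]-np.array([.4905,-.2515]);print(np.hypot(*d),np.arctan2(d[0],d[1]))"
```

```text
t 36.42 pos [ 0.5735 -0.1775  0.059 ] w 0.0113 F [-16.3 -17.7   8.2] yaw 0.0062 q6 -0.403
tool delta [-0.0829 -0.0477  0.0023] rows 1.3264832659497527
0.11118886264485647 0.8431328101445907
```

```bash
python3 -c "
from h import *
a=manip.get_image('side')[170:320,250:400,::-1];b=manip.get_image('top')
cv2.imwrite('pics/g4.png',cv2.resize(a,None,fx=4,fy=4,interpolation=2))
cv2.imwrite('pics/g5.png',cv2.resize(b[150:320,235:475,::-1],None,fx=3,fy=3,interpolation=2))"
```

```text
(no output)
```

View pics/g4.png

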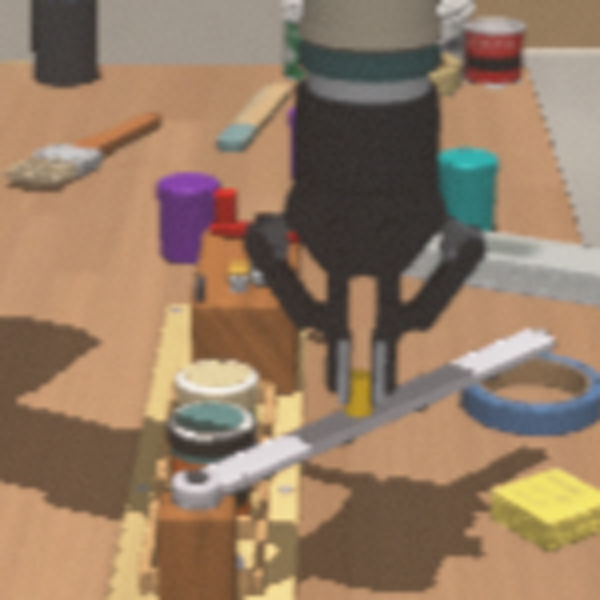

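View pics/g5.png

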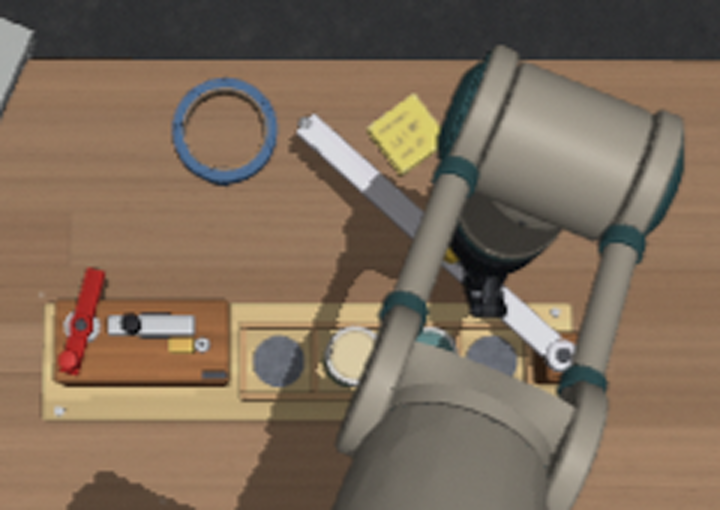

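Emit:
{"name": "send_rows", "arguments": {"increments": [[0.4, 0, 0, 0, 0], [0.4, 0, 0, 0, 0], [0.4, 0, 0, 0, 0]]}}

```text
clock: 36.9
position: [0.5805, -0.1706, 0.0584]
ee_rot: [-0.0, 1.0, 0.001, 0.001]
contact_force: [-1.4, -0.7, -0.3]
width: 0.0343
```

```bash
python3 -c "
from h import *
b=manip.get_image('top')
goto([.5714,-.1615,.057])
cv2.imwrite('pics/g6.png',cv2.resize(b[160:300,320:440,::-1],None,fx=4,fy=4,interpolation=2))
u=lambda x,y:onz('top',235+(x+.5)/3-.5,150+(y+.5)/3-.5,.081)
print(u(562,354),u(305,123))"
```

```text
t 36.95 pos [ 0.5805 -0.1705  0.0583] w 0.0341 F [-1.9 -0.7  0.3] yaw 0.0015 q6 -0.403
tool delta [-0.0091 -0.009   0.0013] rows 0.14572305595041143
[ 0.49160558 -0.25119268  0.081     ] [ 0.67911215 -0.04636466  0.081     ]
```

View pics/g6.png

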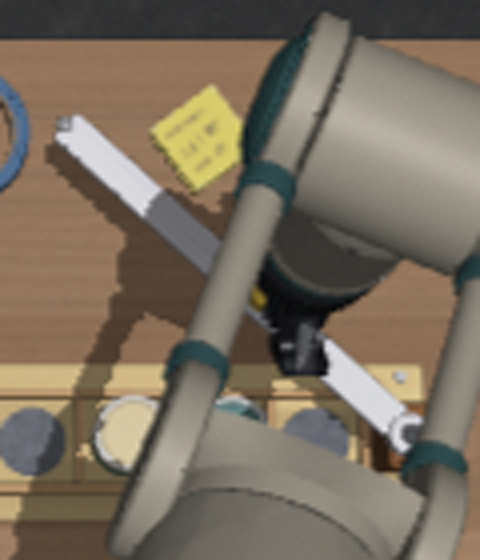

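Emit:
{"name": "send_rows", "arguments": {"increments": [[0.4, 0, -0.005, 0, 0], [0.4, -0.0085, -0.004, 0, 0], [0.4, 0, 0, 0, 0], [0, 0, 0, 0, 0], [0, 0, 0, 0, 0], [0, 0, 0, 0, 0]]}}

```text
clock: 37.7
position: [0.5717, -0.1618, 0.0585]
ee_rot: [0.0, 1.0, 0.001, 0.0]
contact_force: [-0.5, 0.8, 2.0]
width: 0.0141
```

```bash
python3 -c "
from h import *
goto([.5714,-.1615,.057])
s=manip.get_state()['position'];d=s[:2]-np.array([.4908,-.2513]);print(np.hypot(*d),np.arctan2(d[0],d[1]))
b=manip.get_image('top')
cv2.imwrite('pics/g7.png',cv2.resize(b[160:300,320:440,::-1],None,fx=4,fy=4,interpolation=2))
A=np.linspace(.75,0,9);P=.12*np.c_[np.sin(A),-np.cos(A)]
print(np.diff(P,axis=0).round(4).tolist())"
```

```text
t 37.7 pos [ 0.5717 -0.1618  0.0585] w 0.0141 F [-0.5  0.8  2. ] yaw 0.0013 q6 -0.394
tool delta [-0.0003 -0.0003  0.0015] rows 0.023556854354979367
0.12064067505753368 0.7351730221200103
[[-0.0086, -0.0073], [-0.0092, -0.0064], [-0.0098, -0.0055], [-0.0103, -0.0046], [-0.0106, -0.0036], [-0.0109, -0.0026], [-0.0111, -0.0016], [-0.0112, -0.0005]]
```

View pics/g7.png

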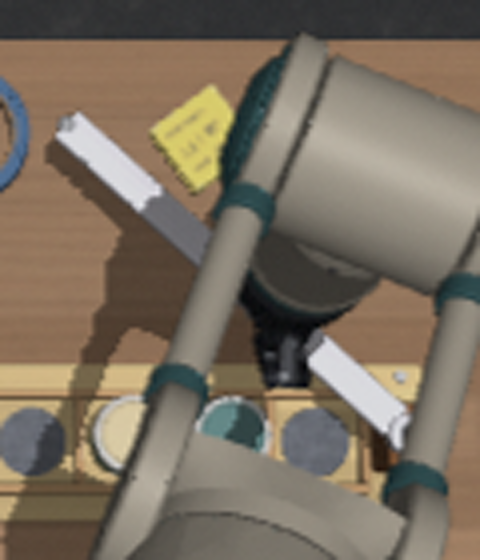

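Emit:
{"name": "send_rows", "arguments": {"increments": [[0, -0.0086, -0.0073, 0, 0], [0, -0.0092, -0.0064, 0, 0], [0, -0.0098, -0.0055, 0, 0], [0, -0.0103, -0.0046, 0, 0], [0, -0.0106, -0.0036, 0, 0], [0, -0.0109, -0.0026, 0, 0], [0, 0, 0, 0, 0]]}}

```text
clock: 38.62
position: [0.5096, -0.1271, 0.0584]
ee_rot: [-0.004, 1.0, -0.0, -0.001]
contact_force: [1.8, 9.6, 4.9]
width: 0.0141
```

```bash
python3 -c "
from h import *
goto([.4908,-.1305,.057])
s=manip.get_state()['position'];d=s[:2]-np.array([.4908,-.2513]);print(np.hypot(*d),np.arctan2(d[0],d[1]))"
```

```text
t 38.62 pos [ 0.5096 -0.1271  0.0584] w 0.0141 F [1.8 9.6 4.9] yaw -0.0002 q6 -0.385
tool delta [-0.0188  0.0034  0.0014] rows 0.30136826840343384
0.12564434915793693 0.15050816071290876
```

Emit:
{"name": "send_rows", "arguments": {"increments": [[0, -0.007, 0.0035, 0, 0], [0, -0.006, 0.0005, 0, 0], [0, -0.005, 0, 0, 0], [0, -0.003, 0, 0, 0], [0, -0.002, 0, 0, 0], [0, 0, 0, 0, 0]]}}

```text
clock: 39.38
position: [0.4901, -0.1295, 0.0583]
ee_rot: [-0.005, 1.0, -0.001, 0.002]
contact_force: [7.3, 16.1, 2.1]
width: 0.014
```

```bash
python3 -c "
from h import *
goto([.4903,-.1305,.057])
b=manip.get_image('top')
cv2.imwrite('pics/g8.png',cv2.resize(b[210:310,235:435,::-1],None,fx=4,fy=4,interpolation=2))"
```

```text
t 39.38 pos [ 0.4901 -0.1295  0.0583] w 0.014 F [ 7.3 16.1  2.1] yaw -0.003 q6 -0.409
tool delta [0.0002 0.001  0.0013] rows 0.020958399583060876
```

View pics/g8.png

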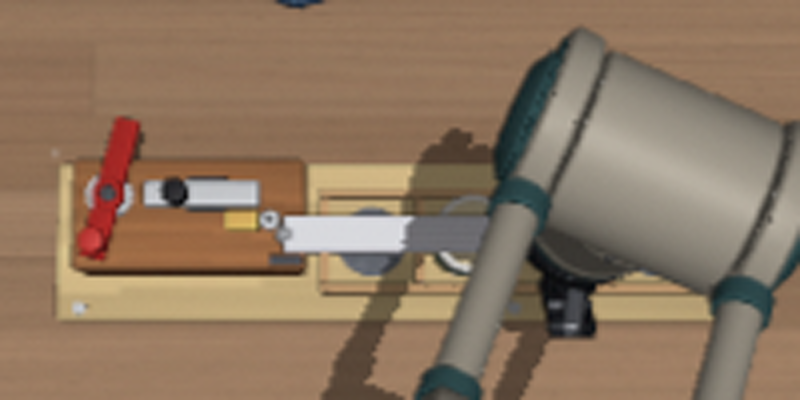

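Emit:
{"name": "send_rows", "arguments": {"increments": [[0, -0.0015, 0.001, 0, 0], [0, 0, 0, 0, 0], [0.4, 0, 0, 0, 0], [0.4, 0, 0, 0, 0], [0.4, 0, 0, 0, 0], [0.4, 0, 0, -0.025, 0], [0.4, 0, 0, -0.025, 0], [0.4, 0, 0, 0, 0]]}}

```text
clock: 40.42
position: [0.4885, -0.1377, 0.1097]
ee_rot: [0.001, 1.0, 0.001, 0.002]
contact_force: [0.4, -0.1, 0.1]
width: 0.0341
```

```bash
python3 -c "
from h import *
goto([.5139,.0919,.057])"
```

```text
t 40.42 pos [ 0.4885 -0.1377  0.1097] w 0.0341 F [ 0.4 -0.1  0.1] yaw 0.001 q6 -0.413
tool delta [ 0.0254 -0.2297  0.0524] rows 3.674961759643733
```

Emit:
{"name": "send_rows", "arguments": {"increments": [[0.4, 0.005, -0.046, 0, 0], [0.4, 0.005, -0.046, 0, 0], [0.4, 0.005, -0.046, 0, 0], [0.4, 0.005, -0.046, 0, 0], [0.4, 0.0054, -0.0457, 0, 0], [0.4, 0, 0, 0, 0], [0.4, 0, 0, 0, 0], [0.4, 0, 0, 0, 0]]}}

```text
clock: 41.42
position: [0.5121, 0.0917, 0.1077]
ee_rot: [0.0, 1.0, 0.0, -0.001]
contact_force: [-0.1, -0.3, -0.1]
width: 0.034
```

```bash
python3 -c "
from h import *
goto([.5139,.0919,.057])
b=manip.get_image('top');a=manip.get_image('side')
cv2.imwrite('pics/g9.png',cv2.resize(b[210:310,235:435,::-1],None,fx=4,fy=4,interpolation=2))
cv2.imwrite('pics/h0.png',cv2.resize(a[170:320,250:400,::-1],None,fx=4,fy=4,interpolation=2))
u=lambda x,y,z:onz('top',235+(x+.5)/4-.5,210+(y+.5)/4-.5,z)
print('boltknob before',u(175,190,.104))"
```

```text
t 41.42 pos [0.5121 0.0917 0.1077] w 0.034 F [-0.1 -0.3 -0.1] yaw 0.0 q6 0.044
tool delta [ 0.0018 -0.0002  0.0507] rows 0.8113239762220547
boltknob before [0.5139349  0.09129932 0.104     ]
```

View pics/g9.png

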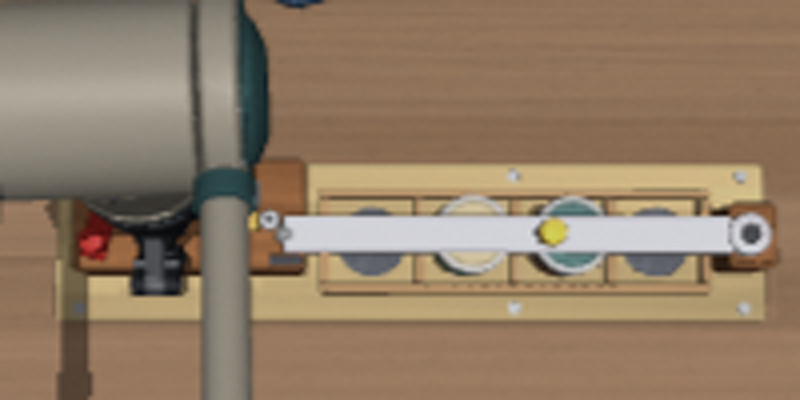

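View pics/h0.png

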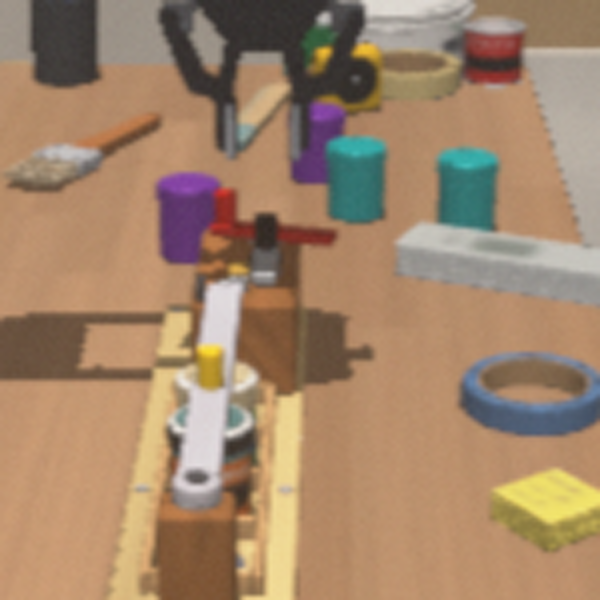

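Bar lies exactly where it did when first shut. Now the bolt.

Emit:
{"name": "send_rows", "arguments": {"increments": [[0.4, 0.0018, 0.0005, 0.02, 0], [0.4, 0, 0, 0.02, 0], [0.4, 0, 0, 0.007, 0], [0.4, 0, 0, 0.0035, 0], [0.4, 0, 0, 0, 0], [0, 0, 0, 0, 0], [0, 0, 0, 0, 0], [0, 0, 0, 0, 0]]}}

```text
clock: 42.52
position: [0.5139, 0.0925, 0.0584]
ee_rot: [-0.0, 1.0, 0.001, -0.0]
contact_force: [-3.6, -0.9, 5.7]
width: 0.0141
```

Emit:
{"name": "send_rows", "arguments": {"increments": [[0, 0, 0.005, 0, 0], [0, 0, 0.006, 0, 0], [0, 0, 0.006, 0, 0], [0, 0, 0.006, 0, 0], [0, 0, 0.005, 0, 0], [0, 0, 0.002, 0, 0], [0, 0, 0, 0, 0]]}}

```text
clock: 43.4
position: [0.5139, 0.0635, 0.0584]
ee_rot: [-0.001, 1.0, 0.0, -0.0]
contact_force: [-3.2, 2.3, 5.5]
width: 0.0143
```

Emit:
{"name": "send_rows", "arguments": {"increments": [[0, 0, 0.0015, 0, 0], [0, 0, 0.001, 0, 0], [0, 0, 0, 0, 0]]}}

```text
clock: 43.78
position: [0.5139, 0.0635, 0.0585]
ee_rot: [-0.003, 1.0, -0.0, -0.0]
contact_force: [-3.4, 8.9, 5.0]
width: 0.014
```

Emit:
{"name": "send_rows", "arguments": {"increments": [[0.4, 0, 0, 0, 0], [0.4, 0, 0, 0, 0], [0.4, 0, 0, 0, 0], [0.4, 0, 0, -0.025, 0], [0.4, 0, 0, -0.025, 0], [0.4, -0.015, -0.0375, 0, 0], [0.4, -0.014, -0.037, 0, 0], [0.4, 0, 0, 0, 0]]}}

```text
clock: 44.78
position: [0.4842, 0.1359, 0.1077]
ee_rot: [-0.0, 1.0, 0.002, -0.0]
contact_force: [0.3, -0.6, 0.8]
width: 0.0342
```

```bash
python3 -c "
from h import *
goto([.4832,.137,.057])
b=manip.get_image('top');a=manip.get_image('side')
cv2.imwrite('pics/h1.png',cv2.resize(b[210:310,235:435,::-1],None,fx=4,fy=4,interpolation=2))
cv2.imwrite('pics/h2.png',cv2.resize(a[170:290,260:380,::-1],None,fx=5,fy=5,interpolation=2))"
```

```text
t 44.77 pos [0.4842 0.1359 0.1077] w 0.0342 F [ 0.3 -0.6  0.8] yaw 0.0044 q6 0.13
tool delta [-0.001  -0.0011  0.0507] rows 0.8108723470398643
```

View pics/h1.png

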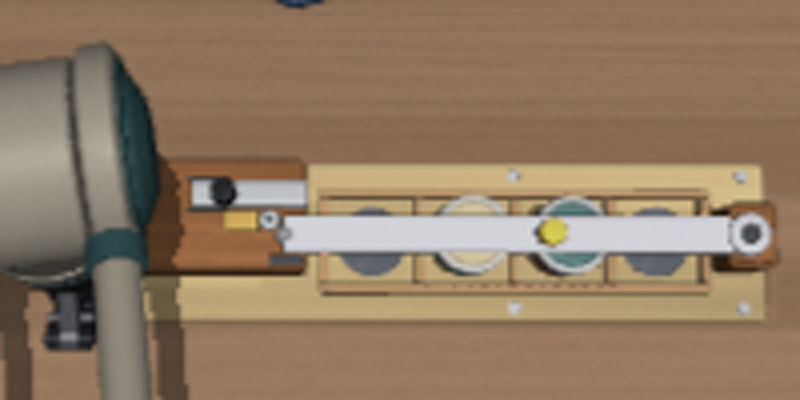

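View pics/h2.png

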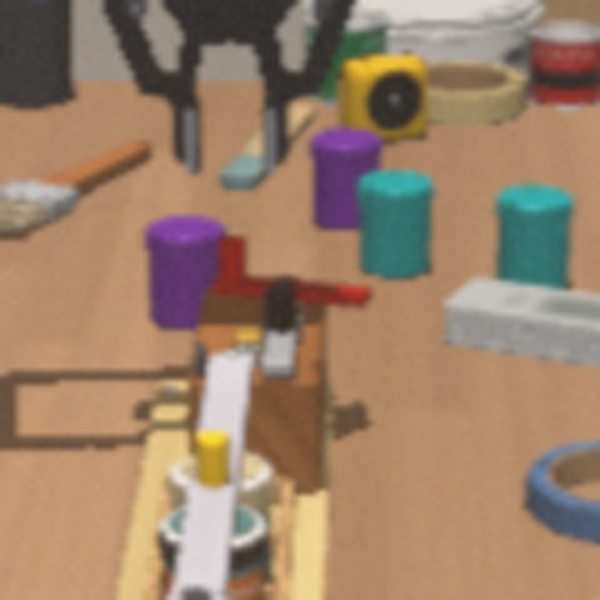

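Emit:
{"name": "send_rows", "arguments": {"increments": [[0.4, -0.001, -0.001, 0.02, 0], [0.4, 0, 0, 0.02, 0], [0.4, 0, 0, 0.007, 0], [0.4, 0, 0, 0.0035, 0], [0.4, 0, 0, 0, 0], [0, 0, 0, 0, 0], [0, 0, 0, 0, 0], [0, 0, 0, 0, 0]]}}

```text
clock: 45.88
position: [0.4847, 0.1354, 0.0578]
ee_rot: [-0.0, 1.0, 0.001, 0.001]
contact_force: [-2.0, 0.4, 3.9]
width: 0.0143
```

```bash
python3 -c "
from h import *
goto([.4832,.137,.057])
s=manip.get_state()['position'];d=s[:2]-np.array([.5142,.1332]);a0=np.arctan2(-d[0],d[1]);print(np.hypot(*d),a0)
A=np.linspace(a0,0,11);P=.03*np.c_[-np.sin(A),-np.cos(A)];print(np.diff(P,axis=0).round(4).tolist())"
```

```text
t 45.88 pos [0.4847 0.1354 0.0578] w 0.0143 F [-2.   0.4  3.9] yaw 0.0017 q6 0.133
tool delta [-0.0015 -0.0016  0.0008] rows 0.0254743157013242
0.029617735475123457 1.4960965565951505
[[0.0007, -0.0044], [0.0013, -0.0043], [0.0019, -0.004], [0.0025, -0.0037], [0.003, -0.0033], [0.0035, -0.0028], [0.0039, -0.0022], [0.0042, -0.0016], [0.0044, -0.001], [0.0045, -0.0003]]
```

Emit:
{"name": "send_rows", "arguments": {"increments": [[0, 0.0007, -0.0044, 0, 0], [0, 0.0013, -0.0043, 0, 0], [0, 0.0019, -0.004, 0, 0], [0, 0.0025, -0.0037, 0, 0], [0, 0.003, -0.0033, 0, 0], [0, 0.0035, -0.0028, 0, 0], [0, 0.0039, -0.0022, 0, 0], [0, 0.0042, -0.0016, 0, 0]]}}

```text
clock: 46.88
position: [0.5013, 0.1625, 0.0573]
ee_rot: [-0.001, 1.0, 0.0, -0.004]
contact_force: [-6.3, 1.8, 10.2]
width: 0.0141
```

Emit:
{"name": "send_rows", "arguments": {"increments": [[0, 0.0044, -0.001, 0, 0], [0, 0.0045, -0.0003, 0, 0], [0, 0, 0, 0, 0], [0, 0, 0, 0, 0]]}}

```text
clock: 47.38
position: [0.5104, 0.1672, 0.0575]
ee_rot: [-0.004, 1.0, -0.001, -0.003]
contact_force: [-7.1, 8.4, 9.7]
width: 0.0141
```

```bash
python3 -c "
from h import *
goto([.5142,.1632,.057])
s=manip.get_state()['position'];d=s[:2]-np.array([.5142,.1332]);print(np.hypot(*d),np.arctan2(-d[0],d[1]))"
```

```text
t 47.38 pos [0.5104 0.1672 0.0575] w 0.0141 F [-7.1  8.4  9.7] yaw -0.0013 q6 0.177
tool delta [0.0038 0.004  0.0005] rows 0.06385184279230469
0.034207649906261496 0.11220653311075575
```

Emit:
{"name": "send_rows", "arguments": {"increments": [[0, 0.002, 0.003, 0, 0], [0, 0.002, 0.001, 0, 0], [0, 0.001, 0, 0, 0], [0, 0, 0, 0, 0]]}}

```text
clock: 47.88
position: [0.5137, 0.1665, 0.0574]
ee_rot: [-0.006, 1.0, -0.002, -0.005]
contact_force: [-9.4, 16.8, 10.4]
width: 0.014
```

Emit:
{"name": "send_rows", "arguments": {"increments": [[0.4, 0, 0, 0, 0], [0.4, 0, 0, 0, 0], [0.4, 0, 0, 0, 0], [0.4, 0, 0, -0.03, 0], [0.4, 0, 0, -0.04, 0], [0.4, 0, 0, -0.05, 0], [0.4, -0.04, -0.045, 0, 0], [0.4, -0.04, -0.045, 0, 0]]}}

```text
clock: 48.88
position: [0.4393, 0.2495, 0.1779]
ee_rot: [-0.001, 1.0, -0.001, 0.001]
contact_force: [0.2, 0.7, -0.4]
width: 0.034
```

Emit:
{"name": "send_rows", "arguments": {"increments": [[0.4, -0.04, -0.045, 0, 0], [0.4, -0.04, -0.045, 0, 0], [0.4, -0.04, -0.045, 0, 0], [0.4, -0.04, -0.045, 0, 0], [0.4, 0, 0, 0, 0], [0.4, 0, 0, 0, 0]]}}

```text
clock: 49.62
position: [0.2791, 0.4283, 0.177]
ee_rot: [0.0, 1.0, 0.001, 0.0]
contact_force: [0.1, -0.5, 0.2]
width: 0.0341
```

```bash
python3 -c "
from h import *
goto([.5142,.1632,.057])
b=manip.get_image('top');a=manip.get_image('side')
cv2.imwrite('pics/h3.png',cv2.resize(b[225:305,235:435,::-1],None,fx=4,fy=4,interpolation=2))
cv2.imwrite('pics/h4.png',cv2.resize(a[170:320,250:400,::-1],None,fx=4,fy=4,interpolation=2))"
```

```text
t 49.62 pos [0.2791 0.4283 0.177 ] w 0.0341 F [ 0.1 -0.5  0.2] yaw 0.0021 q6 0.856
tool delta [0.2345 0.2655 0.1204] rows 4.248102144993163
```

View pics/h3.png

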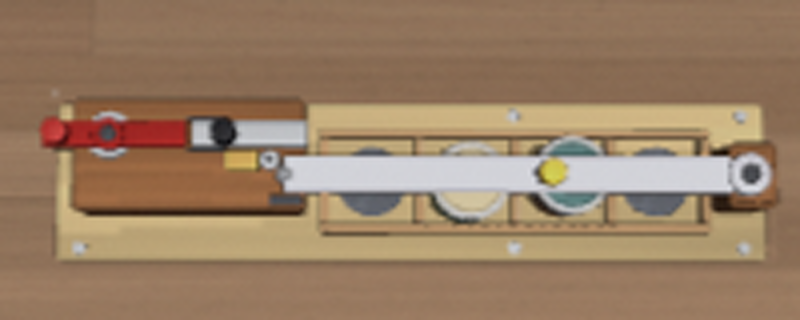

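View pics/h4.png

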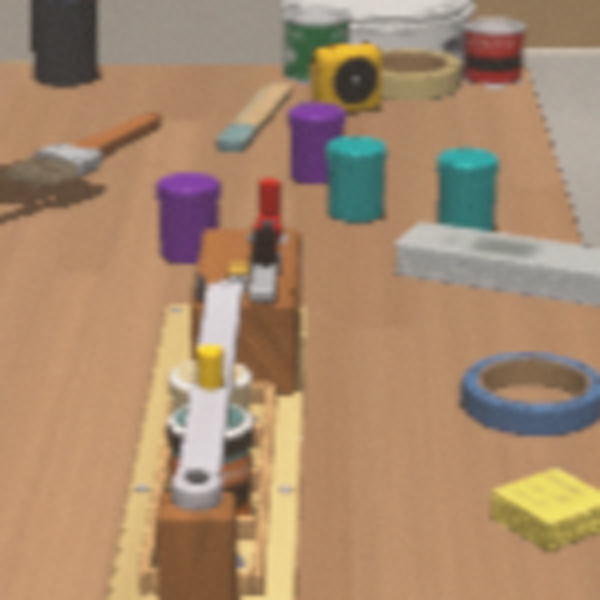

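Everything is locked, but the cream pot's lid looks shifted about 2 px towards −x since the last view. Measuring that before handing in.

```bash
python3 -c "
from h import *
b=manip.get_image('top')
c=b[225:305,335:395,::-1];cv2.imwrite('pics/h5.png',cv2.resize(c,None,fx=10,fy=10,interpolation=2)[:600])
a=manip.get_image('side');cv2.imwrite('pics/h6.png',cv2.resize(a[240:310,280:330,::-1],None,fx=8,fy=8,interpolation=2))
print('expected lid px at well3',proj('top',[.490,-.0867,.068]),'radius',506.8*.0245/1.22,'well2',proj('top',[.490,-.147,.068]))
for p in ([.490,-.0867,.068],[.490,-.147,.068]): print(proj('side',p))"
```

```text
expected lid px at well3 [352.95117466 268.54447985] radius 10.177540983606558 well2 [377.86638986 268.60713133]
[303.43366845 263.56290305]
[301.87345011 274.54647167]
```

View pics/h5.png

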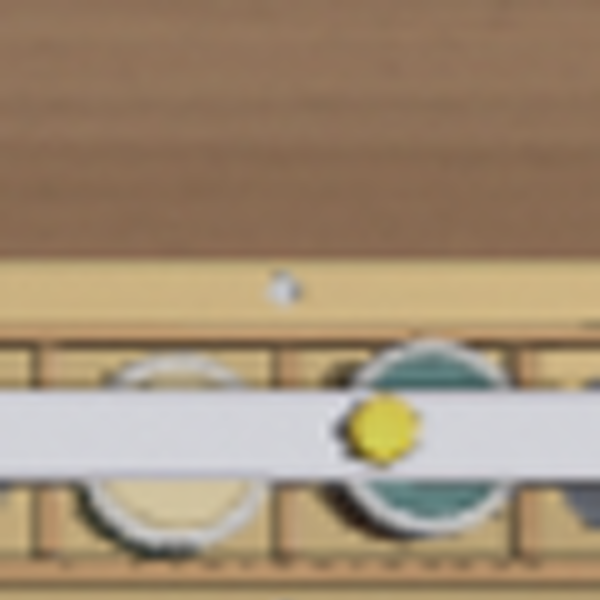

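View pics/h6.png

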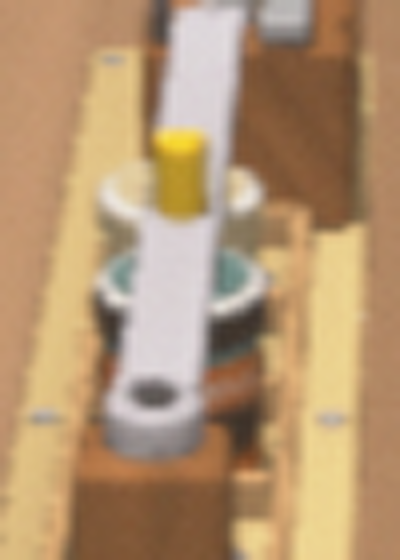

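Cream lid centre is at (352.7, 269.6) against an expected (353.0, 268.5). That is under 3 mm off the row line, within the well's play and the 12 mm limit. Handing in.

```bash
python3 -c "
from rig import manip
print(manip.sign_off(), manip.get_state()['clock'])"
```

```text
the job is handed in; nothing more can be done
the job is handed in; nothing more can be done
```

I ran every step and handed the job in at about 50 s of the 210 s allowed. No verdict is reported back.

**What I did:** I turned the catch aside, drew the bolt about 29 mm and swung the bar open. Only two pots were present: orange went into well 2 and cream into well 3. I then shut the bar, pushed the bolt home against its stop and turned the catch back. The tape, sample box, sticky notes and look-alikes were left alone.

**Last checks by camera:**
- **Bar and bolt:** both were in the same image positions as at the start.
- **Catch:** it was straight behind the bolt. It had started about 0.15 rad off.
- **Pots:** both looked upright in their wells. Orange was centred to about 1 mm.
- **Robot:** the arm was parked clear of everything.

**What disagreed or went wrong:**
- **TCP height:** the reported height was about 33 mm lower than the fingertips looked in the side view, and 40–47 mm with the fingers open wide. The first grip on the catch peg closed on nothing, and I corrected by eye from then on.
- **Closing the bar:** the first attempt dragged on the knob, at about 25 N, because I had gripped it off-centre. I re-gripped it and finished.
- **Cream pot:** its lid shifted by up to about 5 mm between two late views. It ended about 3 mm off the row line, inside the 12 mm limit.

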